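# Send a skewer clip down the drying rail

## Robot

A 6-joint arm with a two-finger parallel gripper is mounted at the origin on the work surface. World frame = base frame: x ahead of the robot, y to its left, z up, the work surface at z = 0. Lengths are in m, angles in rad, forces in N, time in s.
With the tool pointing down it reaches from about 0.3 to 0.775 m from the base axis. Payload 14.6 kg.
Tool frame: the origin (TCP) lies at the very end of the fingers, on their centre line; the grasp point (between the pads) lies 19 mm behind it (pinch_z is the distance from the TCP to the grasp point, in m); z points along the fingers, y is the direction in which the jaws open and shut (so a half turn about z gives the same grasp; the last joint's range is limited). The gripper opens to 94 mm and grips with 3 to 60 N. Pads are 16 mm wide; open, the fingers measure 119 mm over their backs; the gripper's body (75 mm by 177 mm) begins 78 mm behind the grasp point.
Start: joints at [-1.359, 0.3, 1.521, -0, 1.321, -0.067], TCP at [0.151, -0.529, 0.166] pointing down, gripper open.
Joint ranges: [-3.03, 3.03], [-0.79, 2.21], [0.23, 2.52], [-1.04, 4.18], [0, 3.07], [-2.55, 2.55]. Speed limits (rad/s): [2.22, 2.22, 2.57, 3.14, 3.14, 3.14].

## Interface

Orientations are given as [roll, pitch, yaw] about the fixed x, y, z axes, in that order (R = Rz(yaw) Ry(pitch) Rx(roll)).
In Python, from station import get_obs, camera, hand_in, pinch_z gives the robot as it stands.
- The arm moves only by the tool servo_tool, never from a script. Its argument "moves" is a list that holds one entry, the list of rows, each a list of 7 numbers: the turn, a rotation vector about the tool's x, y, z normalised to -1 to 1, where 1 is pi/2 rad, then the shift along the tool's x, y, z normalised to -1 to 1, where 1 is 500 mm, then the closure, from 0 (fully open) to 1 (shut). In form: [[[rx, ry, rz, x, y, z, hand], ...]]. A call has 1 to 12 rows; each row is the pose to reach, as a shift and turn from the pose measured when the call began, along the tool's axes at that moment; what a row does not reach only later rows make up. A row lasts 1/12 s, in which the tool goes at most 41.7 mm and 7.16 degrees, less where a joint would pass 70% of its speed; a pose out of reach is approached as far as the arm can. A call with a number of a shift or a turn outside -1 to 1 is refused whole. A call with a gripper value outside its range is refused whole. The fingers move at their own pace and stop on an object; "squeeze" is the grip in N (left out, the last holds). Time passes only in rows, so rows that repeat a pose let the fingers close. It gives the time, the measured TCP pose, the force and the opening at its end, in the units of the state.
- get_obs(): the state, without advancing time (a new reading comes with each control period).
- camera(name): name is "scene" or "side" or "wrist"; returns a dict with "color" (480x640x3 uint8, red, green, blue), "intrinsics" (3x3 intrinsics, pixels), "distortion" ([k1, k2, p1, p2, k3] as OpenCV has them; the pictures are not rectified), "rvec" (rotation vector, rad) and "tvec" (3), from world to camera coordinates, as OpenCV has them. Camera axes: x right, y down, z forward; pixel columns grow to the right and rows downward; lengths in m; the calibration is good to about 2 mm. A picture is of the moment at which its call begins. There is no depth.
- hand_in(): hands the job in, once; it reports no verdict.
The state is a dict: "time_s": time; "qpos": joint angles; "joint_vel": joint speeds; "tau": joint torques, N m; "ee_pos": TCP position; "eef_rot": TCP orientation; "force": force on the tool from outside, world axes, zero at the start; "moment": the same for the moment, N m; "grip_width": finger opening in m.
Only numpy, scipy, OpenCV 4.12 (cv2) and the standard library are available. Lean on these libraries where they do the work, as an engineer would, in place of code of your own. Each camera call takes 0.05 s, during which the arm holds its last target.

## Task

Hang the clip of bamboo skewers by its grooved roller on the high end of the sloped drying rail, above the sprung yellow gate: set it down on the rail while you hold it, do not drop it. With the roller kept down on the rail, push it gently through the gate (never bear on rail or gate with more than about 20 N), then let go so that it rolls by itself down to the red stop and comes to rest hanging there, with the gate sprung shut behind it. Leave the pot, saucer, funnel and dibber where they are.

Things in the scene. Friction and masses are not known exactly. Their poses are not given: they have to be found in the camera images.
- stand: fixed drying-rail stand: wood base 370 x 90 x 18 mm, two aluminium posts at x = -168 and +172 mm carrying a steel bar on edge over y = 0 (posts end below the bar's top). Origin under the base's centre; x points downhill along the rail, y across, z up
- mid (a point): middle of the bar's top edge at its NOMINAL height, 165 mm above the stand's origin; axes as the stand. Bar 4 mm thick, 20 mm tall, falls 8 degrees towards +x. Bar, gate and stop together are clamped at a height that is not measured: really up to 12 mm higher or lower than nominal all along (slope true, rigid in use), so find it by touch
- load (a point): where the roller is to be set: point on the bar's top edge (nominal height, true within 12 mm) at x = -105 mm in the stand's frame, uphill of the gate; axes as the stand
- stop (a point): point on the bar's top edge (nominal height, true within 12 mm) at x = +125 mm in the stand's frame, where the roller's groove rests when the hanger is against the red stop block (16 mm wide, 20 mm above the bar); axes as the stand
- gate_pin (a point): on the upright pin of the gate at the height of the bar's top edge (nominal, true within 12 mm): x = -50, y = +40 mm in the stand's frame; axes as the stand. Shut, the arm (48 mm long, 4 mm thick) lies from here square across the bar, 5 to 15 mm above its top edge; the yoke meets it after about 35 mm of travel from point load
- gate (a joint): sprung yellow gate arm, rad: 0 = shut, grows to at most 1.4 as the hanger pushes it open downhill. It springs shut by itself, cannot open uphill and takes about 3 to 6 N on the hanger's yoke; the hanger's weight alone cannot open it. It slips off the yoke and shuts behind it once the roller is about 60 mm past point gate_pin; until then it rubs on the yoke, pushing it 5 N towards -y
- grip (a point): centre of the hanger's orange grip block, 18 (x) x 16 (y) x 40 (z) mm, on top of the hanger. Hanger axes: x along its travel (to be pointed downhill like the stand's x), y across, z up
- hanger: skewer hanger, about 280 g, 152 mm tall: a C-shaped hook with the bundle of skewers (128 mm along y, 42 along x, 21 tall with the clip) at its foot, on which it stands. Spine at y = -18 mm (4 mm thick), C open to +y: held high, it comes from the stand's -y side and moves towards +y to take the bar in. Origin under its centre, 132 mm below the grip centre; axes as point grip
- groove (a point): lowest point of the roller's groove, 50 mm below the grip centre and 61 mm above the bundle; rests on the bar's top edge when seated. Groove floor 8 mm wide, flanges 5 mm deeper and flared to 13 mm; yoke plates 34 mm long (x) and 26 mm apart (y) stand beside the roller down to groove level
- roller: the white grooved roller in the hanger's yoke, groove diameter 16, flange diameter 26 mm; turns freely on its axle; origin on the axle, 8 mm above the groove point
- pot: black plastic plant pot, 90 mm wide, 80 mm tall; bystander; origin under its centre
- saucer: terracotta saucer, 110 mm wide, 22 mm tall; bystander; origin under its centre
- funnel: small green plastic funnel standing mouth down, 76 mm wide, 65 mm tall; bystander; origin under its centre
- dibber: stainless dibber with a wooden grip, lying, about 190 mm long, 18 mm thick; bystander; origin near its middle, underside
Not all that is in view belongs to the job. Of the things like the hanger, leave any that is green or turquoise; of the rest the larger one is meant.

How it is judged:
By the outcome, as a careful person would: the job done as asked, in the order asked, and still so for the second after the job is handed in, with the robot touching nothing.
It also fails if it takes over 72 s, if anything falls off the work surface, if the arm or the gripper's body presses on something with over 40 N, if the wrist force passes 120 N, or if a joint passes its speed limit or range.

## Working session

There is one attempt and no reset: what is moved stays moved. The work goes in short steps, Python scripts to look and compute and a tool call to move; the robot and the scene stay as the last step left them, time stands still between calls to the robot, and variables do not carry over. Pictures are saved under pics/ and viewed, and the job is handed in when it is done.

Besides the shell and the picture viewer there is one more tool, called as name(argument=value, ...) on one line, values as JSON. servo_tool: Moves the arm, as the interface text tells. Scaled input: -1 to 1 covers 500 mm each way for a shift and pi/2 rad each way for a turn. Its arguments: {"type":"object","properties":{"moves":{"type":"array"},"squeeze":{"type":"number"}},"required":["moves"]}

```bash
mkdir -p pics; ls; python3 - <<'E'
from station import *
import cv2,numpy as np
o=get_obs();print(o, pinch_z)
for n in ["scene","side","wrist"]:
    c=camera(n);cv2.imwrite(f"pics/{n}0.png",c["color"][:,:,::-1])
    print(n,c["intrinsics"].tolist(),c["distortion"],c["rvec"],c["tvec"])
E
```

```text
pics
{'time_s': 0.0, 'qpos': array([-1.35861988e+00,  3.00503813e-01,  1.52156378e+00,  2.03032930e-05,
        1.32069890e+00, -6.65843699e-02]), 'joint_vel': array([ 0.00146775,  0.0007245 , -0.00079846, -0.00044319, -0.00179469,
       -0.0012475 ]), 'tau': array([-1.36297320e-03, -5.31805944e+01, -3.52735555e+01,  7.07765669e-02,
        2.44184292e-02, -9.08290872e-05]), 'ee_pos': array([ 0.15128802, -0.52846909,  0.16517573]), 'eef_rot': array([-3.14042272e+00, -9.77238544e-05,  2.78755724e-01]), 'force': array([0.09014664, 0.39595777, 0.43082614]), 'moment': array([-0.00286271, -0.01938828,  0.00613086]), 'grip_width': 0.09402766881043204} 0.0188
scene [[581.9402807383121, 0.0, 321.65957242602985], [0.0, 581.9402807383121, 238.24933634892662], [0.0, 0.0, 1.0]] [-0.07380513  0.          0.          0.          0.        ] [ 2.4789732   0.79683291 -0.23066493] [-0.44500386 -0.26051549  1.68748296]
side [[551.3832852250858, 0.0, 324.35367562173786], [0.0, 551.3832852250858, 251.6674217100179], [0.0, 0.0, 1.0]] [-0.11882136  0.          0.          0.          0.        ] [ 0.02852265 -2.92845372  1.07262361] [0.56833678 0.14293913 1.34875258]
wrist [[382.70629337200415, 0.0, 312.6674813154848], [0.0, 382.70629337200415, 241.8611725177616], [0.0, 0.0, 1.0]] [-0.04380715  0.          0.          0.          0.        ] [-2.33879669  1.76360332  0.22915352] [-0.54906716 -0.0281007   0.3913958 ]
```

View pics/scene0.png

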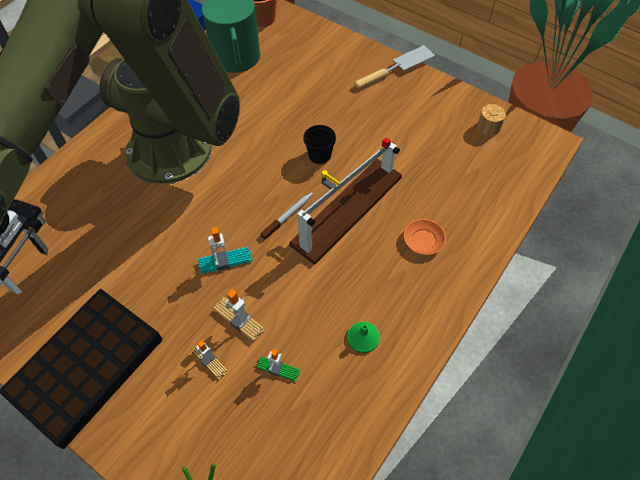

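View pics/side0.png

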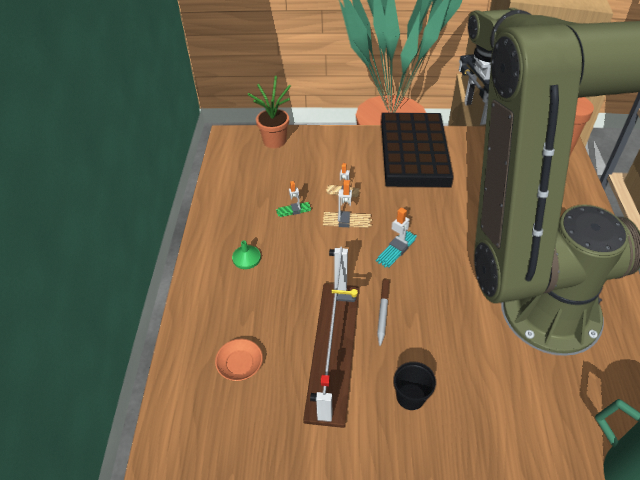

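View pics/wrist0.png

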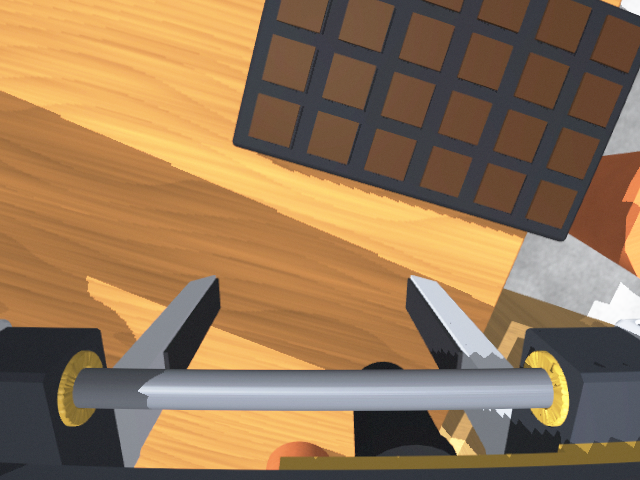

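Hanger candidates in the scene view: turquoise (222,250), tan large (237,312), tan small (208,358), green (277,365). Turquoise and green are ruled out. Of the two tan ones, the larger, at (237,312), fits. I'll confirm it in a crop.

```bash
python3 - <<'E'
import cv2
a=cv2.imread("pics/scene0.png");b=cv2.imread("pics/side0.png")
cv2.imwrite("pics/c1.png",cv2.resize(a[270:390,170:310],None,fx=5.6,fy=5,interpolation=cv2.INTER_CUBIC))
cv2.imwrite("pics/c2.png",cv2.resize(b[160:300,270:430],None,fx=5,fy=4.2857,interpolation=cv2.INTER_CUBIC))
cv2.imwrite("pics/c3.png",cv2.resize(b[235:435,270:430],None,fx=3,fy=3,interpolation=cv2.INTER_CUBIC))
cv2.imwrite("pics/c4.png",cv2.resize(a[130:270,280:410],None,fx=4,fy=4,interpolation=cv2.INTER_CUBIC))
E
```

```text
(no output)
```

View pics/c1.png

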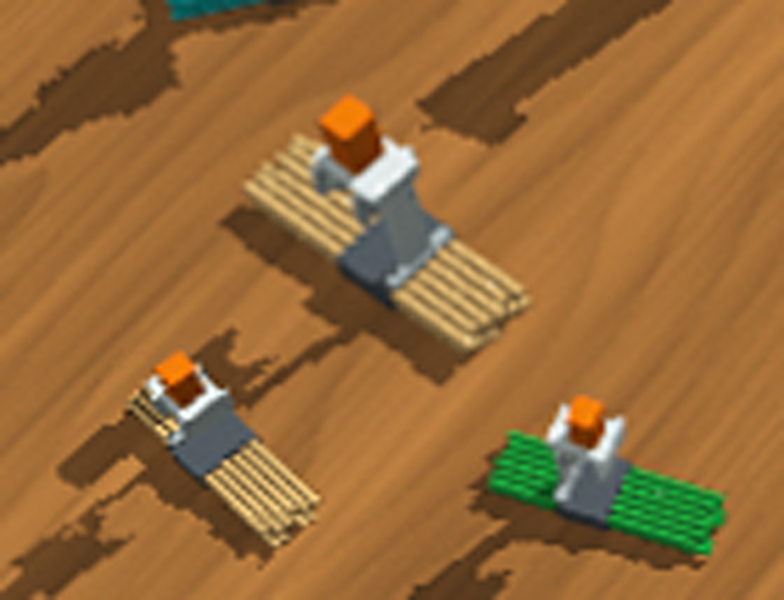

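View pics/c2.png

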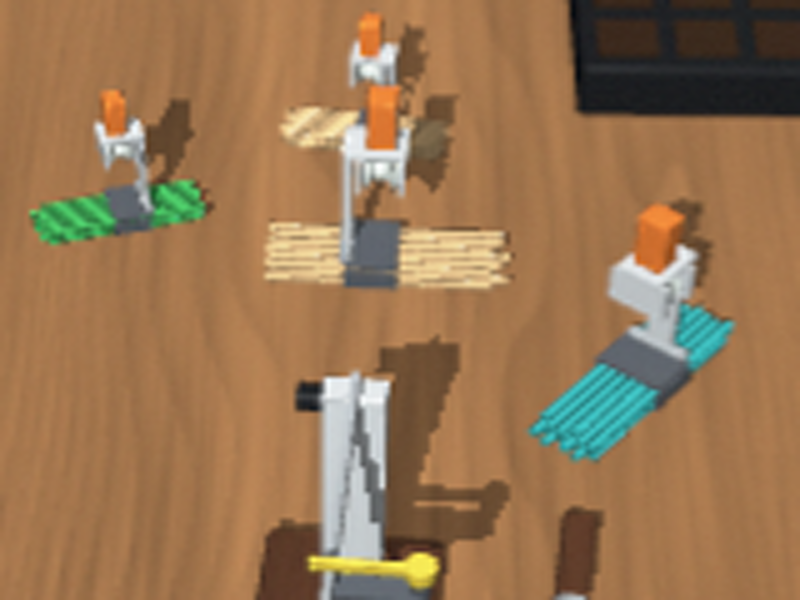

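View pics/c3.png

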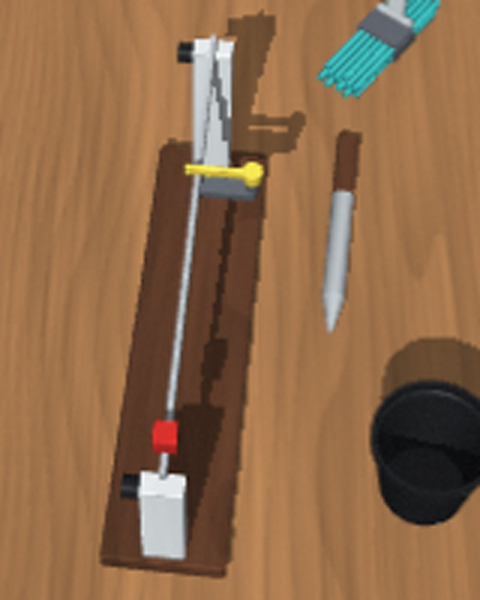

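View pics/c4.png

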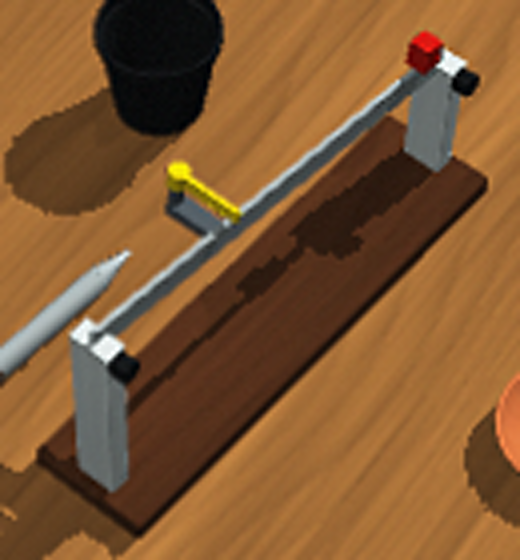

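Confirmed: the large tan hanger is at scene (237,312), side (346,200), with its C spine on the left in the side view, so it already points roughly downhill. Next I fit the stand and hanger poses.

```bash
cat > h.py <<'E'
import cv2,numpy as np
from scipy.optimize import least_squares
from scipy.spatial.transform import Rotation as R
def proj(c,P):
    return cv2.projectPoints(np.asarray(P,float).reshape(-1,3),c["rvec"],c["tvec"],c["intrinsics"],c["distortion"])[0][:,0]
def tri(cs,px):
    As=[];
    for c,p in zip(cs,px):
        u=cv2.undistortPoints(np.array([[p]],float),c["intrinsics"],c["distortion"])[0,0]
        M=np.hstack([cv2.Rodrigues(np.asarray(c["rvec"],float))[0],np.asarray(c["tvec"],float).reshape(3,1)])
        As+= [u[0]*M[2]-M[0],u[1]*M[2]-M[1]]
    X=np.linalg.svd(np.array(As))[2][-1];return X[:3]/X[3]
def T(p,L):
    L=np.asarray(L,float);c,s=np.cos(p[2]),np.sin(p[2])
    return np.c_[p[0]+c*L[:,0]-s*L[:,1],p[1]+s*L[:,0]+c*L[:,1],L[:,2]]
E
python3 - <<'E'
from h import *
from station import *
S=camera("scene");D=camera("side")
base=np.array([[-.185,.045,.018],[-.185,-.045,.018],[.185,-.045,.018],[.185,.045,.018]])
sp=np.array([[290,243.75],[313.75,260.5],[401.75,174.5],[377,159.5]])
dp=np.array([[359,286.7],[325,283.3],[304.3,422.7],[346,425]])
f=lambda p:np.r_[(proj(S,T(p,base))-sp).ravel(),(proj(D,T(p,base))-dp).ravel()]
best=min((least_squares(f,[.6,-.1,a]) for a in np.arange(0,6.28,.5)),key=lambda r:r.cost)
p=best.x;print("stand",p,np.degrees(p[2]),best.cost,f(p).reshape(-1,2).round(1).tolist())
import json
for n,c in (("S",S),("D",D)):
    im=c["color"].astype(int);r,g,b=im[...,0],im[...,1],im[...,2]
    for nm,m in (("red",(r>150)&(g<45)&(b<45)),("yel",(r>150)&(g>130)&(b<60)),("or",(r>150)&(g>50)&(g<125)&(b<40))):
        k,lab,st,ce=cv2.connectedComponentsWithStats(m.astype(np.uint8))
        print(n,nm,[(st[i].tolist(),ce[i].round(1).tolist()) for i in range(1,k) if st[i][4]>12])
json.dump(p.tolist(),open("stand.json","w"))
E
```

```text
stand [0.54386982 0.1246184  1.48227828] 84.92828969467853 15.980695049058365 [[-1.5, -2.7], [1.1, 0.3], [0.5, -1.5], [-0.3, -2.8], [-0.0, -1.5], [-1.6, -1.0], [-0.9, -1.9], [-0.3, 0.1]]
S red [([383, 138, 7, 5, 22], [386.1, 140.0])]
S yel [([322, 170, 18, 14, 59], [329.4, 175.5])]
S or [([211, 228, 8, 6, 17], [214.2, 231.0]), ([227, 289, 10, 9, 27], [231.4, 293.5]), ([272, 349, 6, 7, 16], [274.1, 352.4])]
D red [([321, 383, 8, 3, 19], [324.7, 383.7])]
D yel [([344, 181, 5, 4, 17], [345.8, 182.2]), ([399, 208, 7, 5, 19], [402.0, 210.2])]
D or []
```

```bash
cat > ov.py <<'E'
from h import *
t8=np.tan(np.radians(8))
def model(h):
    z=lambda x:.165+h-t8*x
    L=[]
    b=np.array([[-.185,.045],[-.185,-.045],[.185,-.045],[.185,.045]])
    for zz in (0,.018):
        q=np.c_[b,np.full(4,zz)]
        L+= [(q[i],q[(i+1)%4]) for i in range(4)]
    for y in (-.002,.002): L.append((np.array([-.17,y,z(-.17)]),np.array([.17,y,z(.17)])))
    L.append((np.array([-.05,.04,z(-.05)+.01]),np.array([-.05,-.008,z(-.05)+.01])))
    return L
def draw(c,p,L,roi,k,fn,col=(0,255,0)):
    x0,y0,x1,y1=roi
    im=cv2.resize(c["color"][y0:y1,x0:x1,::-1].copy(),None,fx=k,fy=k,interpolation=cv2.INTER_CUBIC)
    for a,b in L:
        q=proj(c,T(p,np.array([a+(b-a)*t for t in np.linspace(0,1,20)])))
        q=((q-[x0,y0]+.5)*k-.5)
        cv2.polylines(im,[np.round(q).astype(int)],False,col,1)
    cv2.imwrite(fn,im)
E
python3 - <<'E'
from ov import *; from station import *; import json
p=json.load(open("stand.json"))
draw(camera("scene"),p,model(0),(280,120,410,270),4,"pics/o1.png")
draw(camera("side"),p,model(0),(295,235,375,435),3,"pics/o2.png")
E
```

```text
(no output)
```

View pics/o1.png

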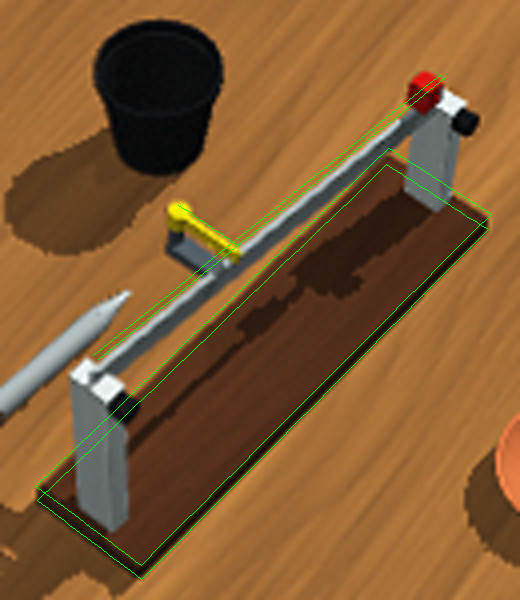

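View pics/o2.png

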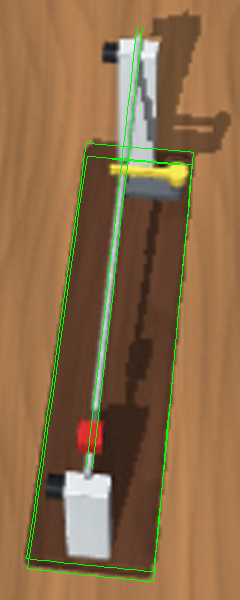

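```bash
python3 - <<'E'
from ov import *; from station import *; import json
S=camera("scene");D=camera("side")
o=np.array
# hanger picks: scene orange top centre, side orange block centre of visible
a=cv2.resize(S["color"][280:350,200:280,::-1],None,fx=8,fy=8,interpolation=cv2.INTER_CUBIC)
b=cv2.resize(D["color"][170:240,310:390,::-1],None,fx=8,fy=8,interpolation=cv2.INTER_CUBIC)
cv2.imwrite("pics/h1.png",a);cv2.imwrite("pics/h2.png",b)
print(tri([S,D],[(232,295),(346.5,186.5)]))
E
```

```text
[ 0.51475673 -0.29352902  0.13340516]
```

View pics/h1.png

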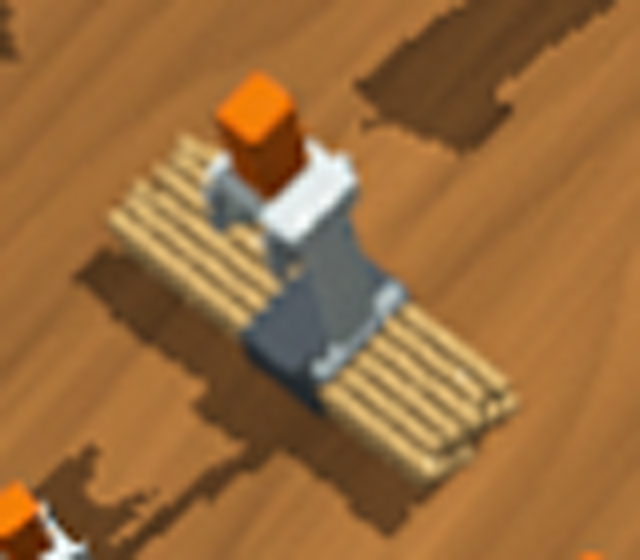

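View pics/h2.png

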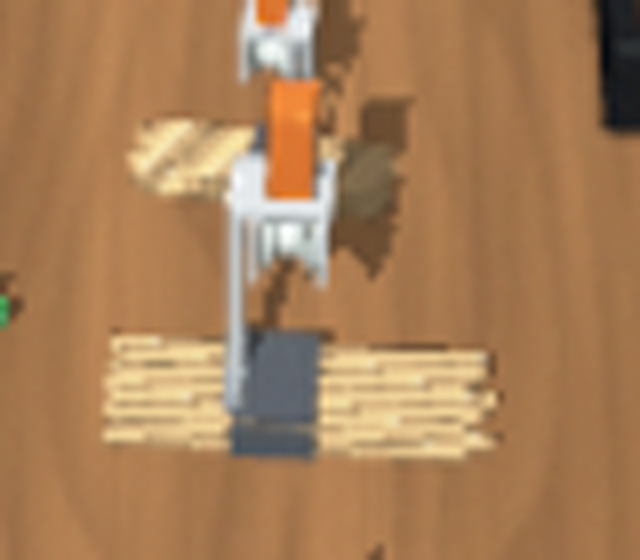

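```bash
python3 - <<'E'
from ov import *; from station import *; import json
S=camera("scene");D=camera("side")
ps=np.array([[150,178],[478,440],[258,110]])/8+[200-.44,280-.44]
pd=np.array([[107,390],[493,402],[293,196]])/8+[310-.44,170-.44]
Ls=np.array([[0,.064,.016],[0,-.064,.016],[0,0,.152]])
Ld=np.array([[0,-.064,.016],[0,.064,.016],[.009,0,.112]])
f=lambda p:np.r_[(proj(S,T(p,Ls))-ps).ravel(),(proj(D,T(p,Ld))-pd).ravel()]
r=least_squares(f,[.515,-.293,1.5]);print(r.x,np.degrees(r.x[2]),f(r.x).reshape(-1,2).round(1).tolist())
json.dump(r.x.tolist(),open("hang.json","w"))
b=[(np.array(a),np.array(c)) for a,c in []]
def box(x0,x1,y0,y1,z0,z1):
    P=[np.array([x,y,z]) for x in(x0,x1) for y in(y0,y1) for z in (z0,z1)]
    return [(P[i],P[j]) for i in range(8) for j in range(i) if np.sum(P[i]!=P[j])==1]
L=box(-.021,.021,-.064,.064,0,.018)+box(-.009,.009,-.008,.008,.112,.152)
draw(S,r.x,L,(200,280,280,350),8,"pics/h3.png");draw(D,r.x,L,(310,170,390,240),8,"pics/h4.png")
o=get_obs();Rt=R.from_euler("xyz",o["eef_rot"]);print(Rt.as_matrix().round(3))
E
```

```text
[ 0.51523743 -0.29427547  1.52096904] 87.14510654793901 [[1.2, 0.3], [-0.5, -1.7], [-0.7, -1.6], [0.2, -2.3], [-2.3, -1.8], [0.1, 0.4]]
[[ 0.961  0.275  0.   ]
 [ 0.275 -0.961  0.   ]
 [ 0.    -0.    -1.   ]]
```

View pics/h3.png

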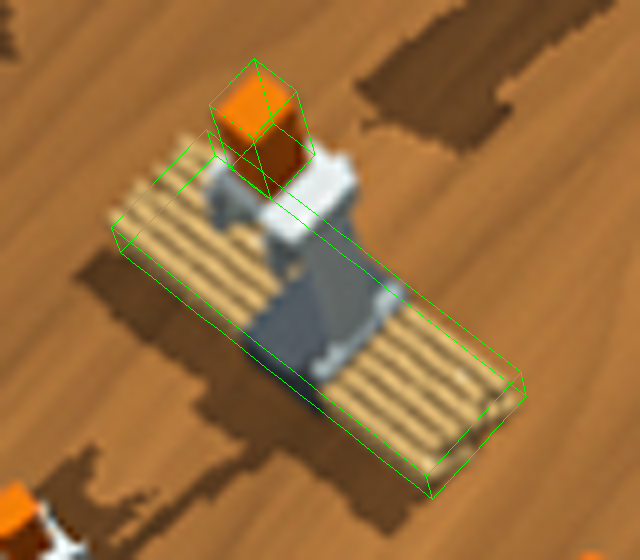

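View pics/h4.png

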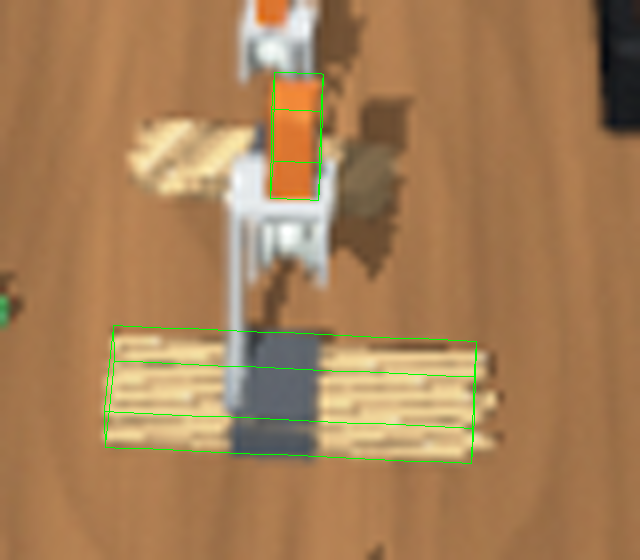

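```bash
cat > mv.py <<'E'
from h import *; from station import *
def to(pos,yaw,tilt=None):
    o=get_obs();Rt=R.from_euler("xyz",o["eef_rot"]);Rg=R.from_euler("xyz",[np.pi,0,yaw])
    rv=(Rt.inv()*Rg).as_rotvec()/(np.pi/2);sh=Rt.inv().apply(np.array(pos)-o["ee_pos"])/.5
    print("t",round(o["time_s"],2),"move",np.r_[rv,sh].round(4).tolist(),"rows",np.linalg.norm(sh)*.5/.0417,np.degrees(np.linalg.norm(rv)*np.pi/2)/7.16)
E
python3 - <<'E'
from mv import *
c=camera("wrist");M=cv2.Rodrigues(np.array(c["rvec"]))[0];o=get_obs();Rt=R.from_euler("xyz",o["eef_rot"])
cp=-M.T@c["tvec"];print(Rt.inv().apply(cp-o["ee_pos"]),"axes in tool",Rt.inv().apply(M).round(2))
to((.515,-.294,.26),1.52)
E
```

```text
[ 7.17950537e-02 -2.18479903e-04 -2.19574168e-01] axes in tool [[-0.    1.    0.  ]
 [-0.97 -0.   -0.25]
 [-0.25 -0.    0.97]]
t 0.6 move [0.0, -0.0, -0.7902, 0.8284, -0.2512, -0.1885] rows 10.622427267316997 9.932425992461297
```

servo_tool(moves=[[[0,0,-0.2,0.0,0,-0.19,0],[0,0,-0.79,0.828,-0.251,-0.19,0],[0,0,-0.79,0.828,-0.251,-0.19,0],[0,0,-0.79,0.828,-0.251,-0.19,0],[0,0,-0.79,0.828,-0.251,-0.19,0],[0,0,-0.79,0.828,-0.251,-0.19,0],[0,0,-0.79,0.828,-0.251,-0.19,0],[0,0,-0.79,0.828,-0.251,-0.19,0],[0,0,-0.79,0.828,-0.251,-0.19,0],[0,0,-0.79,0.828,-0.251,-0.19,0],[0,0,-0.79,0.828,-0.251,-0.19,0],[0,0,-0.79,0.828,-0.251,-0.19,0]]])

```text
time_s: 1.6
ee_pos: [0.5179, -0.2912, 0.2611]
eef_rot: [3.141, -0.0, 1.523]
force: [0.2, -0.5, 0.2]
grip_width: 0.0939
```

servo_tool(moves=[[[0,0,0,0,0,0,0],[0,0,0,0,0,0,0]]])

```text
time_s: 1.77
ee_pos: [0.5185, -0.2904, 0.2607]
eef_rot: [3.141, -0.0, 1.525]
force: [-0.6, 0.2, 0.2]
grip_width: 0.094
```

```bash
python3 - <<'E'
from mv import *
o=get_obs();print(o["ee_pos"],o["eef_rot"],o["force"],o["qpos"])
to((.515,-.294,.26),1.52)
c=camera("wrist");cv2.imwrite("pics/w1.png",c["color"][:,:,::-1])
print(proj(c,[.515,-.294,.152]))
E
```

```text
[ 0.51848238 -0.29044244  0.26073361] [ 3.14124315e+00 -4.76465357e-04  1.52533882e+00] [-0.63238582  0.18220689  0.20126176] [-5.72556353e-01  3.52284952e-01  1.23501608e+00  5.87687930e-04
  1.55422923e+00 -5.27108477e-01]
t 1.77 move [0.0002, -0.0003, 0.0034, -0.0074, -0.0066, 0.0015] rows 0.12067229554966773 0.04298252149193994
[[310.86266316 232.07023041]]
```

View pics/w1.png

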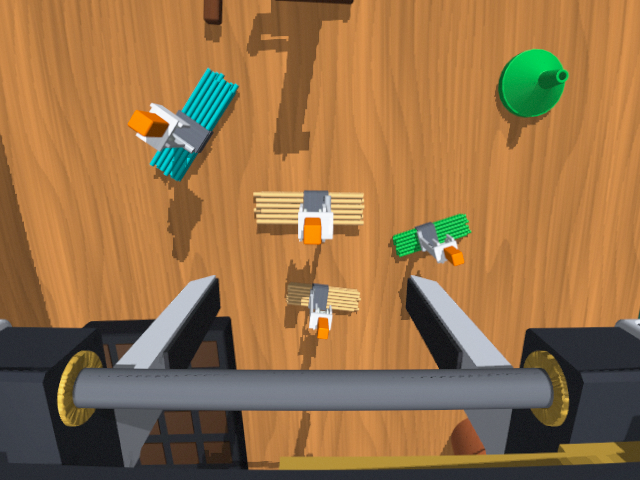

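```bash
python3 - <<'E'
from ov import *; from station import *; import json
c=camera("wrist");p=json.load(open("hang.json"))
def box(x0,x1,y0,y1,z0,z1):
    P=[np.array([x,y,z]) for x in(x0,x1) for y in(y0,y1) for z in (z0,z1)]
    return [(P[i],P[j]) for i in range(8) for j in range(i) if np.sum(P[i]!=P[j])==1]
L=box(-.021,.021,-.064,.064,0,.018)+box(-.009,.009,-.008,.008,.112,.152)
draw(c,p,L,(240,170,380,260),5,"pics/h5.png")
E
```

```text
(no output)
```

View pics/h5.png

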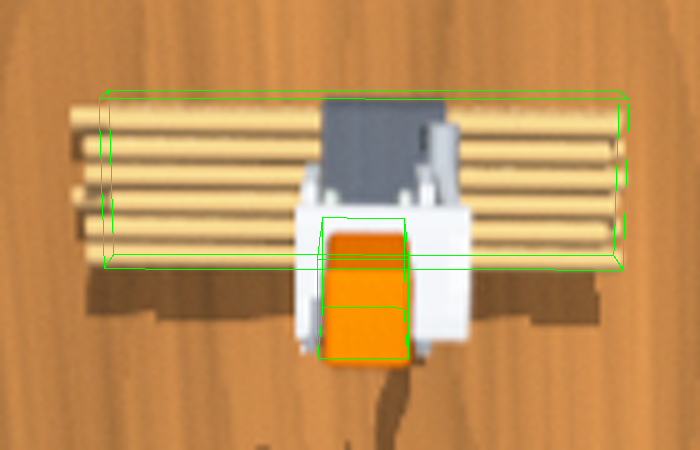

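```bash
python3 - <<'E'
from mv import *
to((.5157,-.2953,.118),1.525)
E
```

```text
t 1.87 move [0.0002, -0.0001, -0.0015, -0.0071, -0.0026, 0.2858] rows 3.428322264093387 0.018976529191850548
```

servo_tool(moves=[[[0,0,-0.001,-0.007,-0.003,0.04,0],[0,0,-0.001,-0.007,-0.003,0.1,0],[0,0,-0.001,-0.007,-0.003,0.17,0],[0,0,-0.001,-0.007,-0.003,0.22,0],[0,0,-0.001,-0.007,-0.003,0.26,0],[0,0,-0.001,-0.007,-0.003,0.28,0],[0,0,-0.001,-0.007,-0.003,0.286,0],[0,0,-0.001,-0.007,-0.003,0.286,0]]])

```text
time_s: 2.53
ee_pos: [0.5151, -0.2959, 0.1182]
eef_rot: [3.141, -0.0, 1.523]
force: [-0.6, -0.1, 0.3]
grip_width: 0.0942
```

```bash
python3 - <<'E'
from mv import *
o=get_obs();print(o["force"])
to((.5157,-.2953,.118),1.525)
c=camera("wrist");cv2.imwrite("pics/w2.png",c["color"][:,:,::-1])
E
```

```text
[-0.59016891 -0.05627288  0.28726326]
t 2.53 move [0.0002, -0.0001, -0.0011, 0.0012, 0.0012, 0.0004] rows 0.020660426403481133 0.014343812848193315
```

View pics/w2.png

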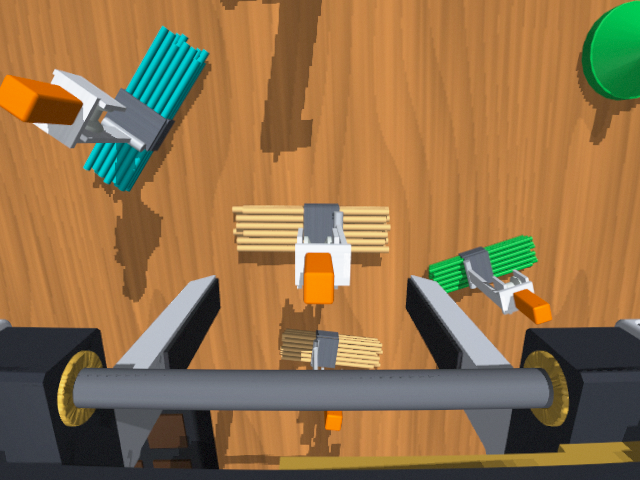

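```bash
python3 - <<'E'
from ov import *; from station import *; import json
c=camera("wrist");p=[.5157,-.2953,1.525]
def box(x0,x1,y0,y1,z0,z1):
    P=[np.array([x,y,z]) for x in(x0,x1) for y in(y0,y1) for z in (z0,z1)]
    return [(P[i],P[j]) for i in range(8) for j in range(i) if np.sum(P[i]!=P[j])==1]
L=box(-.021,.021,-.064,.064,0,.018)+box(-.009,.009,-.008,.008,.112,.152)
draw(c,p,L,(220,190,410,330),4,"pics/h6.png")
E
```

```text
(no output)
```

View pics/h6.png

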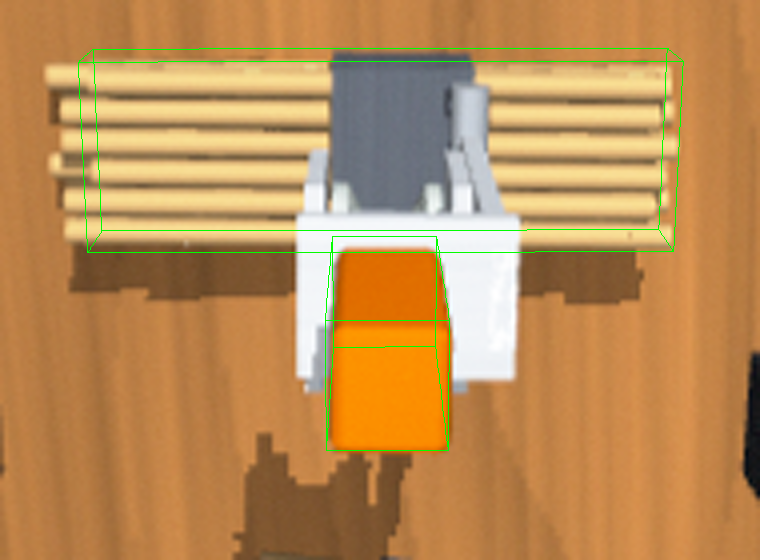

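```bash
python3 - <<'E'
from mv import *
c=camera("wrist");o=get_obs();Rt=R.from_euler("xyz",o["eef_rot"])
q=lambda v:proj(c,o["ee_pos"]+Rt.apply(v))[0].round(1)
print(q([0,0,0]),q([0,.047,0]),q([0,-.047,0]),q([.008,.047,0]),q([.008,-.047,0]),q([-.008,.047,0]))
E
```

```text
[315.7 267. ] [393.4 266.9] [237.9 266.9] [394.1 254.2] [237.3 254.2] [392.7 279.3]
```

```bash
python3 - <<'E'
from mv import *
o=get_obs();Rt=R.from_euler("xyz",o["eef_rot"])
for n,(x0,y0,x1,y1) in (("scene",(170,210,320,340)),("side",(280,100,420,250))):
    c=camera(n);im=cv2.resize(c["color"][y0:y1,x0:x1,::-1],None,fx=4,fy=4,interpolation=cv2.INTER_CUBIC)
    for v in ([0,.047,0],[0,-.047,0],[0,.047,-.04],[0,-.047,-.04]):
        p=(proj(c,o["ee_pos"]+Rt.apply(v))[0]-[x0,y0])*4+1.5
        cv2.circle(im,tuple(int(round(a)) for a in p),3,(0,255,0) if v[2]==0 else (255,0,255),1)
    cv2.imwrite(f"pics/f_{n}.png",im)
E
```

```text
(no output)
```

View pics/f_scene.png

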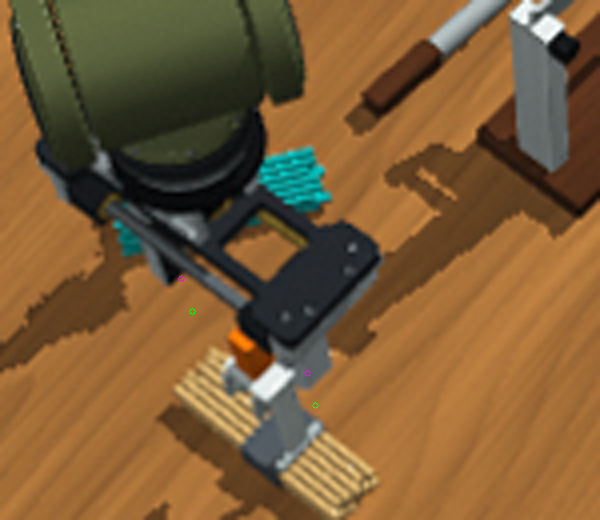

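View pics/f_side.png

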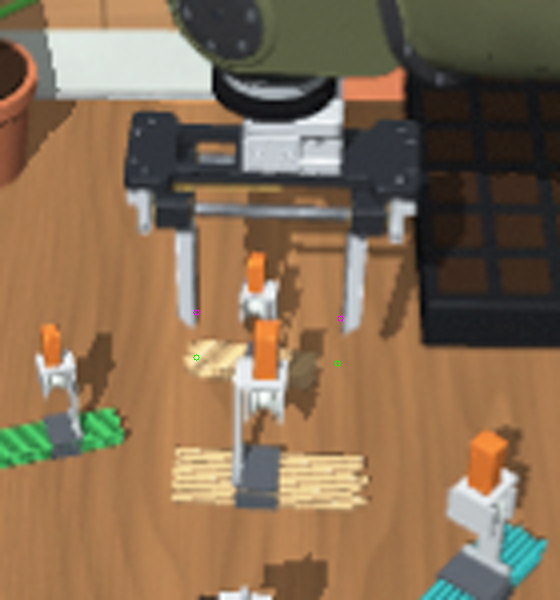

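servo_tool(moves=[[[0,0,0,0,0,0,0.7],[0,0,0,0,0,0,0.7],[0,0,0,0,0,0,0.7],[0,0,0,0,0,0,0.7],[0,0,0,0,0,0,0.7],[0,0,0,0,0,0,0.7],[0,0,0,0,0,0,0.7],[0,0,0,0,0,0,0.7]]], squeeze=5)

```text
time_s: 3.45
ee_pos: [0.5159, -0.2955, 0.119]
eef_rot: [3.14, 0.001, 1.524]
force: [0.1, -0.9, 0.4]
grip_width: 0.0441
```

```bash
python3 - <<'E'
from mv import *
o=get_obs();Rt=R.from_euler("xyz",o["eef_rot"]);print(o["grip_width"],o["force"]);w=o["grip_width"]/2
for n,(x0,y0,x1,y1) in (("wrist",(230,190,400,330)),("side",(280,100,420,250))):
    c=camera(n);im=cv2.resize(c["color"][y0:y1,x0:x1,::-1],None,fx=4,fy=4,interpolation=cv2.INTER_CUBIC)
    for v in ([0,w,0],[0,-w,0],[0,w,-.04],[0,-w,-.04]):
        p=(proj(c,o["ee_pos"]+Rt.apply(v))[0]-[x0,y0])*4+1.5
        cv2.circle(im,tuple(int(round(a)) for a in p),3,(0,255,0) if v[2]==0 else (255,0,255),1)
    cv2.imwrite(f"pics/g_{n}.png",im)
E
```

```text
0.04405426476435249 [ 0.06082346 -0.90166817  0.43909879]
```

View pics/g_wrist.png

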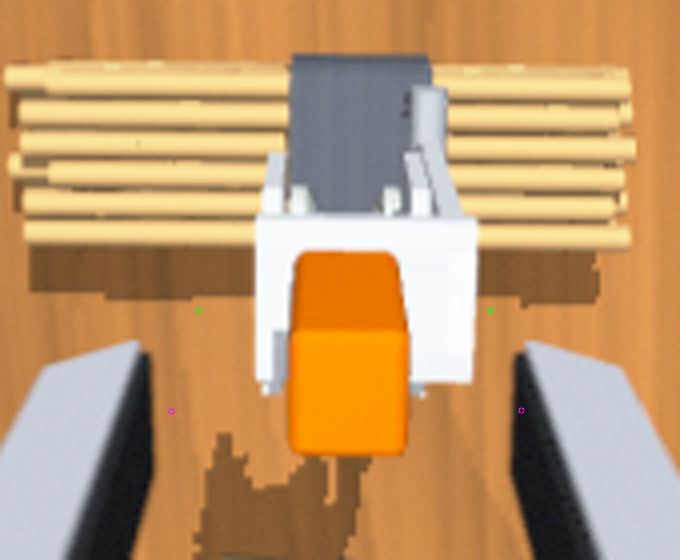

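View pics/g_side.png

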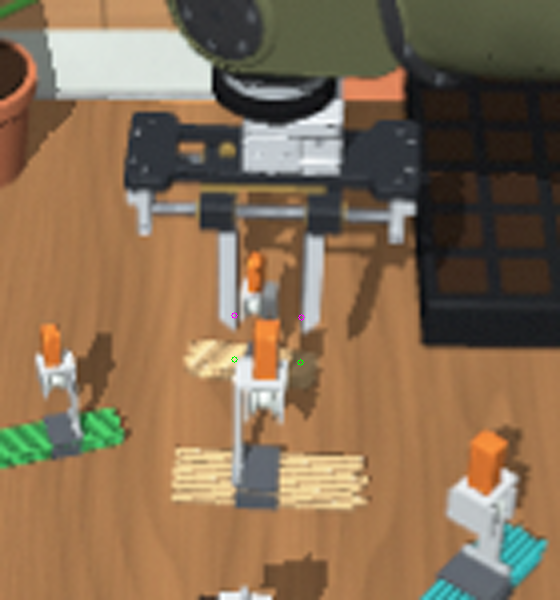

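```bash
python3 - <<'E'
from mv import *
o=get_obs();Rt=R.from_euler("xyz",o["eef_rot"])
for n,(x0,y0,x1,y1) in (("scene",(130,160,320,310)),("side",(290,110,410,210))):
    k=4 if n=="scene" else 6
    c=camera(n);im=cv2.resize(c["color"][y0:y1,x0:x1,::-1],None,fx=k,fy=k,interpolation=cv2.INTER_CUBIC)
    for dz,col in ((-.097,(0,255,0)),(-.132,(255,0,255))):
        v=np.array([[a*.0375,b*.0885,dz] for a,b in ((1,1),(1,-1),(-1,-1),(-1,1))])
        p=(proj(c,o["ee_pos"]+Rt.apply(v))-[x0,y0])*k+1.5
        cv2.polylines(im,[np.round(p).astype(int)],True,col,1)
    cv2.imwrite(f"pics/b_{n}.png",im)
E
```

```text
(no output)
```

View pics/b_scene.png

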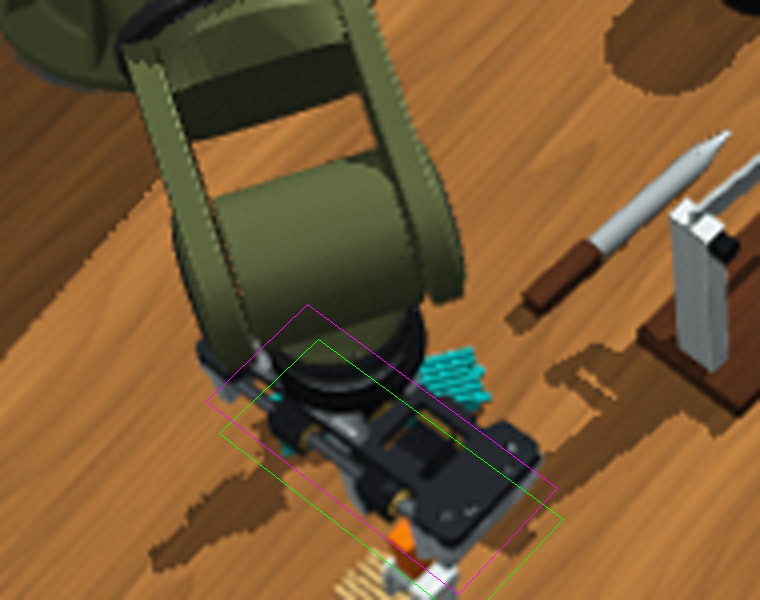

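View pics/b_side.png

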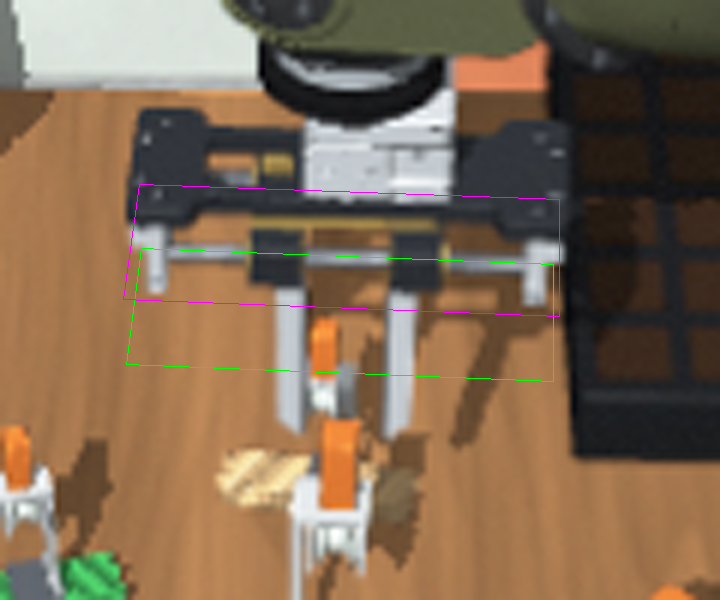

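```bash
python3 - <<'E'
from mv import *
W=camera("wrist");D=camera("side");o=get_obs();Rt=R.from_euler("xyz",o["eef_rot"])
g=lambda x,y:((x-1.5)/4+230,(y-1.5)/4+190)
s=lambda x,y:((x-2.5)/6+290,(y-2.5)/6+110)
for a,b in ((g(527,342),s(303,434)),(g(138,342),s(386,438))):
    X=tri([W,D],[a,b]);print(X,Rt.inv().apply(X-o["ee_pos"]),proj(W,X)-a,proj(D,X)-b)
print(o["qpos"])
E
```

```text
[ 0.53583741 -0.28816783  0.15513458] [ 0.00826614  0.01966317 -0.03605196] [[-6.56990698 -1.01661979]] [[-1.27579643 -0.31901467]]
[ 0.49326386 -0.28573866  0.15538054] [ 0.00870763 -0.02297682 -0.03637572] [[ 6.53723652 -1.6074192 ]] [[ 1.28343289 -0.30531743]]
[-5.82038524e-01  4.36734562e-01  1.44583383e+00  3.99924538e-04
  1.25713591e+00 -5.35523005e-01]
```

The pictures show the fingers ending about 36 mm short of the reported TCP: tips near z 0.155, reported 0.119. I'll descend with the jaws wide enough to clear the yoke either way. The closing width will tell which is right.

servo_tool(moves=[[[0,0,0,0,0,0,0.4],[0,0,0,0,0,0,0.4],[0,0,0,0,0,0,0.4],[0,0,0,0,0,0.02,0.4],[0,0,0,0,0,0.04,0.4],[0,0,0,0,0,0.055,0.4],[0,0,0,0,0,0.067,0.4],[0,0,0,0,0,0.067,0.4]]])

```text
time_s: 4.42
ee_pos: [0.5152, -0.2951, 0.0836]
eef_rot: [-3.141, -0.001, 1.524]
force: [0.3, -0.7, -0.4]
grip_width: 0.0564
```

```bash
python3 - <<'E'
from mv import *
o=get_obs();print(o["force"])
W=camera("wrist");D=camera("side")
im=np.hstack([cv2.resize(W["color"][190:340,220:410,::-1],(400,316)),cv2.resize(D["color"][110:230,300:400,::-1],(400,480))[:316]])
cv2.imwrite("pics/k1.png",np.vstack([im]))
E
```

```text
[ 0.29929063 -0.71849664 -0.44750204]
```

View pics/k1.png

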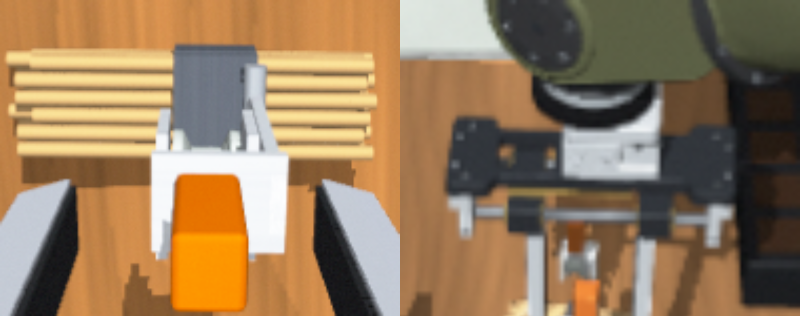

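servo_tool(moves=[[[0,0,0,0,0,0,1],[0,0,0,0,0,0,1],[0,0,0,0,0,0,1],[0,0,0,0,0,0,1],[0,0,0,0,0,0,1],[0,0,0,0,0,0,1],[0,0,0,0,0,0,1],[0,0,0,0,0,0,1],[0,0,0,0,0,0,1],[0,0,0,0,0,0,1]]], squeeze=10)

```text
time_s: 5.35
ee_pos: [0.5157, -0.2954, 0.085]
eef_rot: [3.141, 0.0, 1.524]
force: [1.0, 0.1, -2.0]
grip_width: 0.0162
```

```bash
python3 - <<'E'
from mv import *
o=get_obs();print(o["force"],o["moment"],o["grip_width"])
W=camera("wrist");D=camera("side")
im=np.hstack([cv2.resize(W["color"][190:340,220:410,::-1],(400,316)),cv2.resize(D["color"][110:230,300:400,::-1],(400,480))[-316:]])
cv2.imwrite("pics/k2.png",np.vstack([im]))
E
```

```text
[ 0.96196952  0.08438581 -1.96644978] [-0.00895377 -0.07821888 -0.01727355] 0.01616452087104875
```

View pics/k2.png

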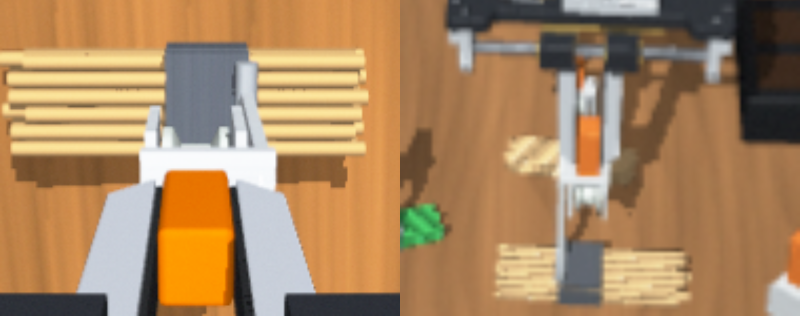

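The jaws stopped at 16.2 mm on the orange block, so the pictures were right: the reported TCP lies about 36 mm beyond the real tips. The working rule is now groove height ≈ ee_z − 0.003. Next I lift and carry high.

servo_tool(moves=[[[0,0,0,0,0,0,1],[0,0,0,0,0,0,1],[0,0,0,0,0,-0.02,1],[0,0,0,0,0,-0.06,1],[0,0,0,0,0,-0.12,1],[0,0,0,0,0,-0.2,1],[0,0,0,0,0,-0.28,1],[0,0,0,0,0,-0.36,1],[0,0,0,0,0,-0.42,1],[0,0,0,0,0,-0.45,1],[0,0,0,0,0,-0.45,1],[0,0,0,0,0,-0.45,1]]], squeeze=25)

```text
time_s: 6.45
ee_pos: [0.5155, -0.2954, 0.3103]
eef_rot: [3.14, 0.001, 1.524]
force: [0.3, -0.6, -2.9]
grip_width: 0.0159
```

```bash
python3 - <<'E'
from mv import *
o=get_obs();print(o["force"],o["moment"],o["grip_width"])
W=camera("wrist");D=camera("side")
im=np.hstack([cv2.resize(W["color"][:,:,::-1],(400,300)),cv2.resize(D["color"][80:260,270:430,::-1],(400,450))[:300]])
cv2.imwrite("pics/k3.png",np.vstack([im]))
to((.632,.012,.31),1.482)
E
```

```text
[ 0.33704691 -0.55245864 -2.90720915] [ 0.01271852 -0.12691126  0.00924989] 0.015940453045883336
t 6.55 move [-0.0008, -0.0007, 0.0268, 0.6245, 0.2048, -0.0028] rows 7.880792781397638 0.33771988929962343
```

View pics/k3.png

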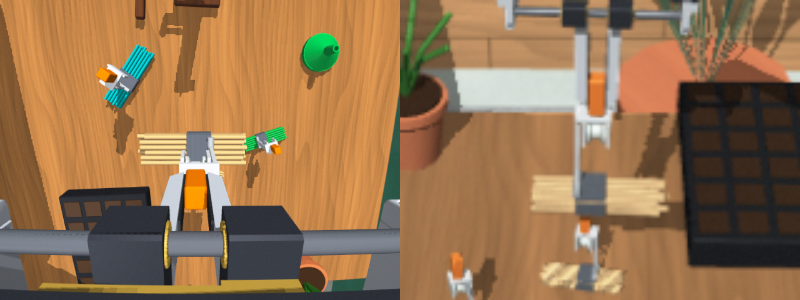

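servo_tool(moves=[[[0,0,0.005,0.04,0.013,0,1],[0,0,0.01,0.1,0.033,0,1],[0,0,0.015,0.18,0.06,0,1],[0,0,0.02,0.25,0.08,0,1],[0,0,0.027,0.32,0.105,0,1],[0,0,0.027,0.39,0.128,0,1],[0,0,0.027,0.46,0.151,-0.003,1],[0,0,0.027,0.53,0.174,-0.003,1],[0,0,0.027,0.58,0.19,-0.003,1],[0,0,0.027,0.61,0.2,-0.003,1],[0,0,0.027,0.625,0.205,-0.003,1],[0,0,0.027,0.625,0.205,-0.003,1]]])

```text
time_s: 7.55
ee_pos: [0.6322, 0.0129, 0.309]
eef_rot: [-3.139, -0.001, 1.483]
force: [0.0, -0.1, -1.6]
grip_width: 0.0159
```

```bash
python3 - <<'E'
from mv import *
o=get_obs();print(o["force"],o["ee_pos"],o["eef_rot"])
for n in ("wrist","scene","side"):
    c=camera(n);cv2.imwrite(f"pics/m_{n}.png",c["color"][:,:,::-1])
E
```

```text
[ 0.04372319 -0.10054879 -1.5962698 ] [0.63217195 0.01287021 0.3089801 ] [-3.13861913e+00 -9.71370041e-04  1.48284482e+00]
```

View pics/m_wrist.png

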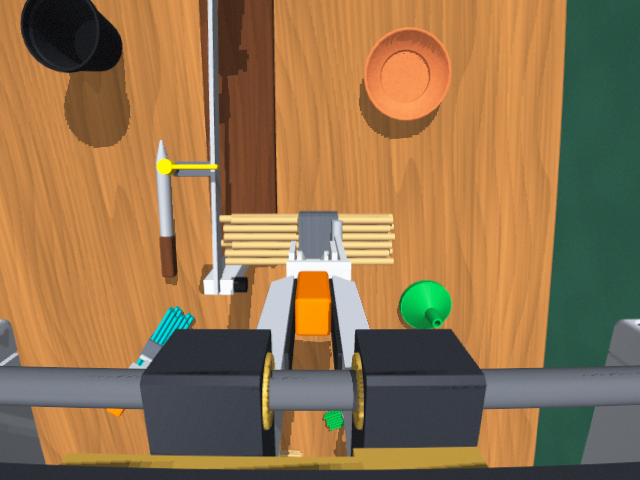

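View pics/m_scene.png

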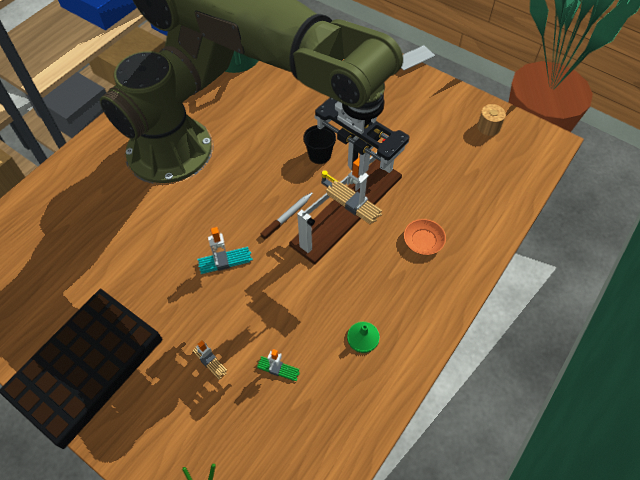

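View pics/m_side.png

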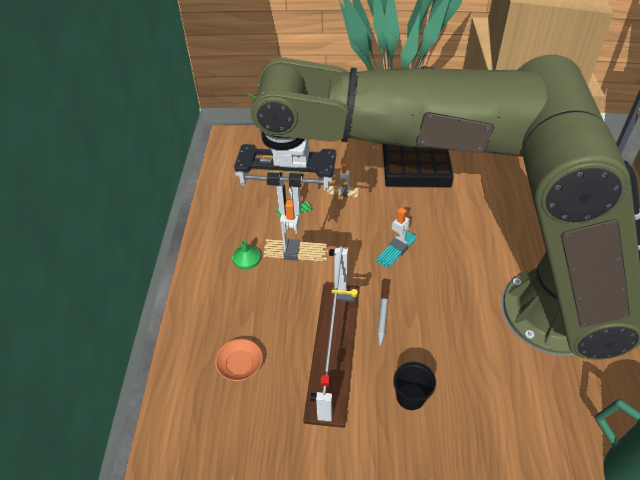

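```bash
python3 - <<'E'
from ov import *; from station import *; import json
p=json.load(open("stand.json"))
c=camera("wrist")
draw(c,p,model(0),(150,0,300,150),5,"pics/n1.png")
draw(c,p,model(0),(150,140,300,310),4,"pics/n2.png")
E
```

```text
(no output)
```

View pics/n1.png

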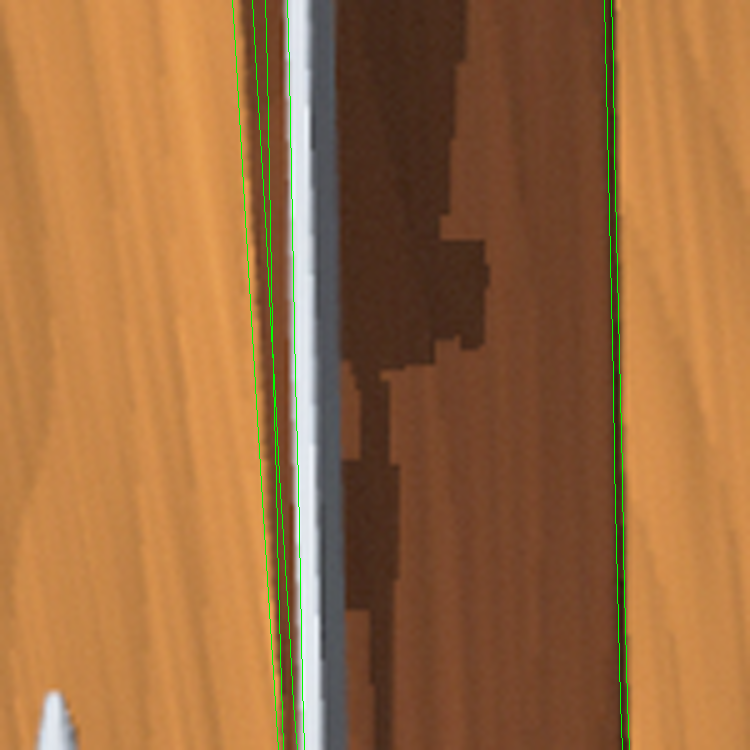

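View pics/n2.png

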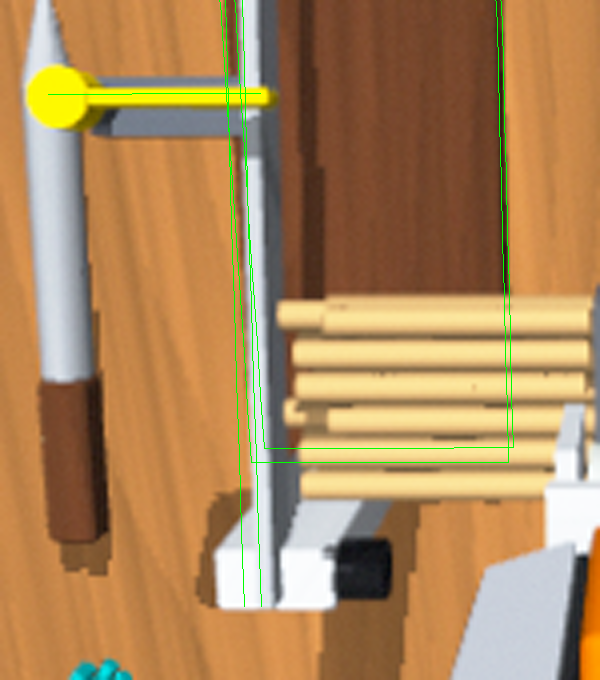

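```bash
cat > fit.py <<'E'
from ov import *; from station import *; import json
S=camera("scene");D=camera("side");W=camera("wrist")
def res(q,full=False):
    p=q[:3];h=q[3];o={'S':q[4:6],'D':q[6:8],'W':q[8:10]}
    z=lambda x:.165+h-t8*x
    b=np.array([[-.185,.045,.018],[-.185,-.045,.018],[.185,-.045,.018],[.185,.045,.018]])
    g=np.array([[-.05,-.008,z(-.05)+.010],[-.05,.04,z(-.05)+.012]])
    r=[]
    r.append((proj(S,T(p,b))+o['S']-np.array([[290,243.75],[313.75,260.5],[401.75,174.5],[377,159.5]])).ravel())
    r.append((proj(D,T(p,b))+o['D']-np.array([[359,286.7],[325,283.3],[304.3,422.7],[346,425]])).ravel())
    r.append((proj(S,T(p,g))+o['S']-np.array([[339.6,183.9],[324.6,172.4]])).ravel())
    r.append((proj(D,T(p,g))+o['D']-np.array([[331.7,291.4],[354,292.7]])).ravel())
    r.append((proj(W,T(p,g))+o['W']-np.array([[218,164.1],[165.9,164.1]])).ravel())
    def line(a,c,pts):
        L=proj(W,T(p,np.array([a,c])))+o['W'];d=(L[1]-L[0])/np.linalg.norm(L[1]-L[0]);n=np.array([-d[1],d[0]])
        return (np.array(pts)-L[0])@n
    r.append(line([-.16,0,z(-.16)],[.05,0,z(.05)],[[208.9,0],[211.9,150],[213.6,180],[216.1,290]]))
    r.append(line([-.1,-.045,.018],[.1,-.045,.018],[[271.3,0],[274.3,140]]))
    r.append(line([-.1,.045,.018],[.1,.045,.018],[[198.4,0],[205.7,140]]))
    if full: print([a.round(1).tolist() for a in r])
    return np.r_[np.concatenate(r)/1.0,q[4:8]/1.5,q[8:10]/2,h/.008]
q=least_squares(res,np.r_[json.load(open("stand.json")),0,np.zeros(6)],loss="soft_l1")
res(q.x,True);print(q.x.round(4).tolist());J=q.jac;C=np.linalg.inv(J.T@J);print(np.sqrt(np.diag(C))[:4])
json.dump(q.x[:4].tolist(),open("stand2.json","w"))
draw(W,q.x[:3],model(q.x[3]),(150,0,300,300),2.6,"pics/n3.png")
draw(S,q.x[:3],model(q.x[3]),(280,120,410,270),4,"pics/n4.png")
E
python3 fit.py
```

```text
[[-1.4, -1.7, 1.1, 1.4, 0.8, -0.3, -0.0, -1.7], [0.3, -0.2, -1.2, 0.3, -0.9, -0.8, -0.3, 1.3], [-0.2, 0.3, -0.3, 1.0], [0.6, -0.4, 0.6, -0.4], [0.3, -0.3, -0.3, 0.2], [0.3, -0.5, 0.4, 0.1], [-0.4, -0.5], [1.0, -0.2]]
[0.5453, 0.1238, 1.4806, -0.0076, -0.1027, 0.6553, 0.8003, 1.5544, 0.1451, 0.388]
[0.00170601 0.0017305  0.00349251 0.00219187]
```

View pics/n3.png

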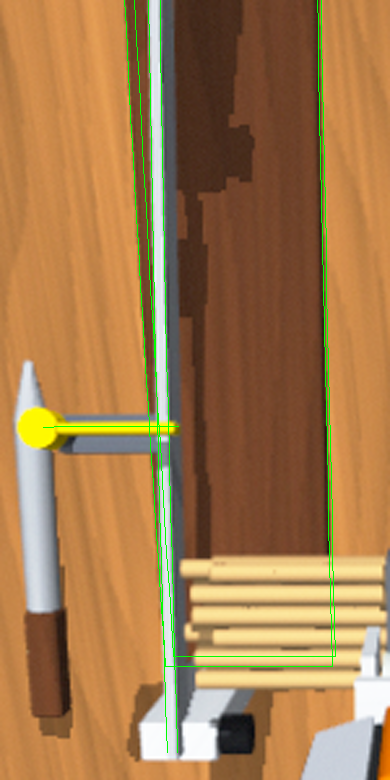

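View pics/n4.png

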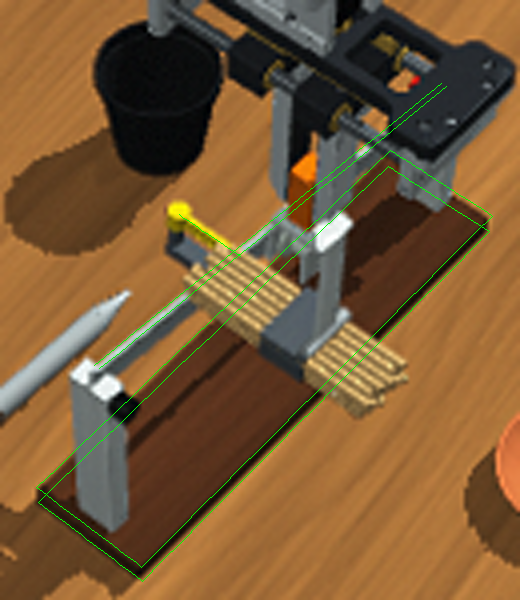

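```bash
cat >> mv.py <<'E'
import json
P=json.load(open("stand2.json"))
def st(x,y,z):
    p=T(P[:3],[[x,y,0]])[0];return (p[0],p[1],z)
def where():
    o=get_obs();d=o["ee_pos"][:2]-np.array(P[:2]);c,s=np.cos(P[2]),np.sin(P[2])
    print("stand xy",(c*d[0]+s*d[1])*1e3,(-s*d[0]+c*d[1])*1e3,"z",o["ee_pos"][2]*1e3,"groove above est bar",(o["ee_pos"][2]-.003-(.165+P[3]-.14054*(c*d[0]+s*d[1])))*1e3,"rot",o["eef_rot"].round(4),"F",o["force"].round(2))
E
python3 - <<'E'
from mv import *
where();to(st(-.105,-.095,.195),P[2])
E
```

```text
stand xy -104.29729398992055 -96.46167171666153 z 310.33860234396235 groove above est bar 135.28908894710446 rot [-3.1406e+00 -1.0000e-03  1.4805e+00] F [ 0.14  0.9  -2.61]
t 7.9 move [-0.0006, -0.0006, -0.0, -0.0016, -0.0027, 0.2307] rows 2.7661871512519554 0.011350239502352864
```

servo_tool(moves=[[[0,0,0,-0.001,-0.003,0.03,1],[0,0,0,-0.001,-0.003,0.08,1],[0,0,0,-0.001,-0.003,0.13,1],[0,0,0,-0.001,-0.003,0.17,1],[0,0,0,-0.001,-0.003,0.2,1],[0,0,0,-0.001,-0.003,0.22,1],[0,0,0,-0.001,-0.003,0.23,1],[0,0,0,-0.001,-0.003,0.23,1]]])

```text
time_s: 8.57
ee_pos: [0.6301, 0.0107, 0.1948]
eef_rot: [-3.14, -0.001, 1.48]
force: [0.3, -1.3, -1.2]
grip_width: 0.0157
```

```bash
python3 - <<'E'
from mv import *
where();to(st(-.105,0,.195),P[2])
c=camera("wrist");cv2.imwrite("pics/q1.png",c["color"][:,:,::-1])
c=camera("side");cv2.imwrite("pics/q2.png",cv2.resize(c["color"][140:300,240:400,::-1],None,fx=3.5,fy=3.5,interpolation=cv2.INTER_CUBIC))
E
```

```text
stand xy -104.96123478413342 -94.6915280130805 z 194.80754777450932 groove above est bar 19.66472413843279 rot [-3.1397e+00 -1.0000e-03  1.4802e+00] F [ 0.29 -1.34 -1.16]
t 8.57 move [-0.0012, -0.0006, -0.0002, -0.0001, -0.1894, -0.0] rows 2.2707849285115045 0.01703672906785545
```

View pics/q1.png

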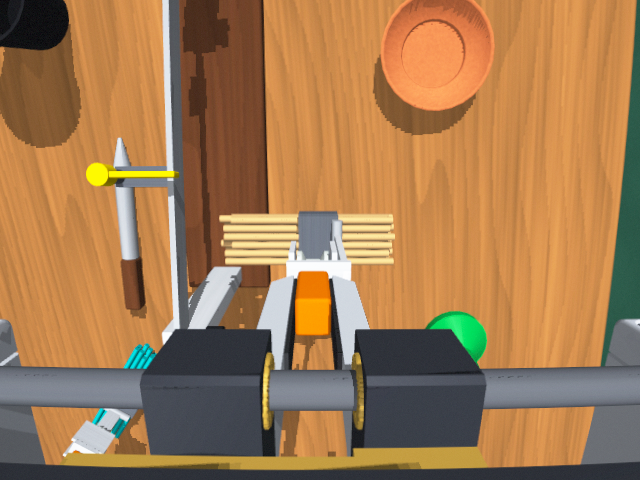

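View pics/q2.png

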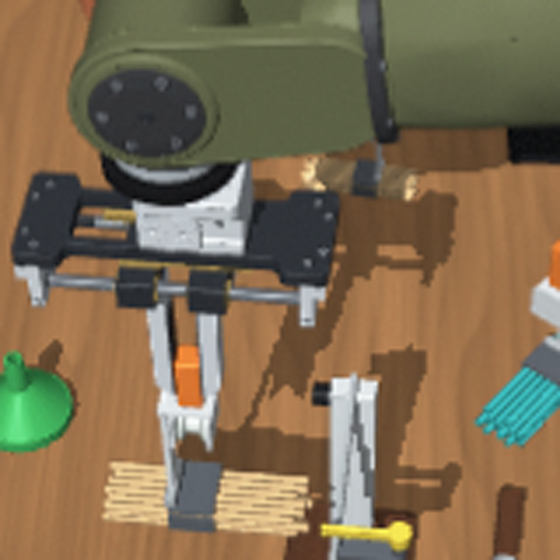

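servo_tool(moves=[[[0,0,0,0,-0.02,0,1],[0,0,0,0,-0.05,0,1],[0,0,0,0,-0.08,0,1],[0,0,0,0,-0.11,0,1],[0,0,0,0,-0.13,0,1],[0,0,0,0,-0.13,0,1]]])

```text
time_s: 9.17
ee_pos: [0.5653, 0.0169, 0.1981]
eef_rot: [3.139, -0.001, 1.481]
force: [-0.2, -0.0, -1.3]
grip_width: 0.0157
```

```bash
python3 - <<'E'
from mv import *
where();to(st(-.105,0,.195),P[2])
c=camera("scene");cv2.imwrite("pics/r1.png",cv2.resize(c["color"][130:270,280:420,::-1],None,fx=4,fy=4,interpolation=cv2.INTER_CUBIC))
c=camera("side");cv2.imwrite("pics/r2.png",cv2.resize(c["color"][180:320,270:410,::-1],None,fx=4,fy=4,interpolation=cv2.INTER_CUBIC))
E
```

```text
stand xy -104.68728235841903 -29.62834402562782 z 198.0657149789853 groove above est bar 22.961392616818678 rot [ 3.1390e+00 -1.2000e-03  1.4805e+00] F [-0.2  -0.04 -1.27]
t 9.17 move [0.0016, -0.0008, -0.0, -0.0006, -0.0593, 0.006] rows 0.7143446439278914 0.022795872674494348
```

View pics/r1.png

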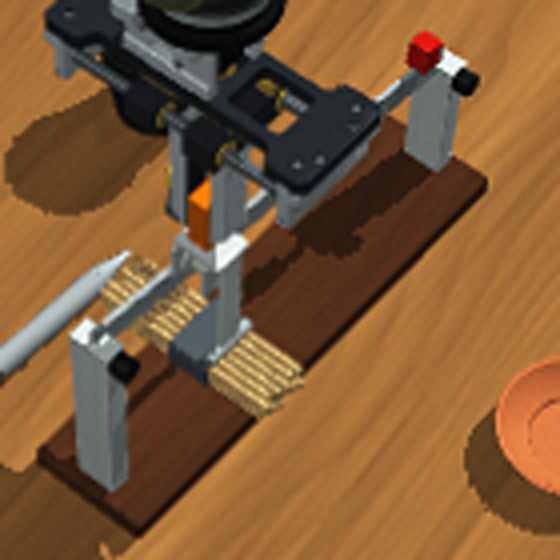

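View pics/r2.png

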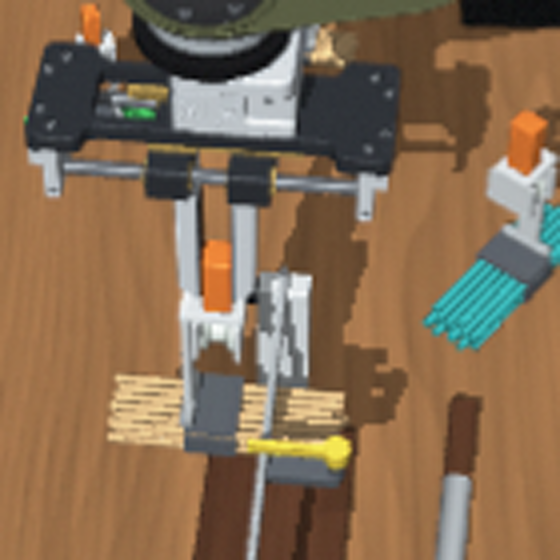

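servo_tool(moves=[[[0,0,0,0,-0.01,0.001,1],[0,0,0,0,-0.025,0.003,1],[0,0,0,0,-0.04,0.003,1],[0,0,0,0,-0.052,0.004,1],[0,0,0,0,-0.059,0.004,1],[0,0,0,0,-0.059,0.004,1],[0,0,0,0,-0.059,0.004,1]]])

```text
time_s: 9.85
ee_pos: [0.5372, 0.0193, 0.1957]
eef_rot: [3.139, -0.001, 1.48]
force: [-0.1, 0.4, -2.4]
grip_width: 0.016
```

```bash
python3 - <<'E'
from mv import *
where();to(st(-.105,0,.195),P[2])
c=camera("wrist");cv2.imwrite("pics/s1.png",cv2.resize(c["color"][0:360,140:500,::-1],None,fx=1.65,fy=1.65))
c=camera("side");cv2.imwrite("pics/s2.png",cv2.resize(c["color"][210:310,300:400,::-1],None,fx=6,fy=6,interpolation=cv2.INTER_CUBIC))
E
```

```text
stand xy -104.76596413759799 -1.379567995337708 z 195.69986012252087 groove above est bar 20.58447982310843 rot [ 3.1387e+00 -1.2000e-03  1.4803e+00] F [-0.07  0.37 -2.41]
t 9.85 move [0.0018, -0.0008, -0.0002, -0.0005, -0.0028, 0.0014] rows 0.03751894038487496 0.025046841106460795
```

View pics/s1.png

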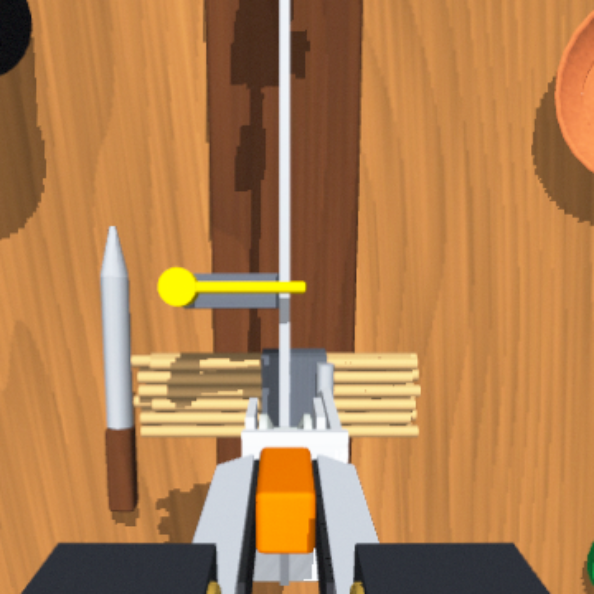

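View pics/s2.png

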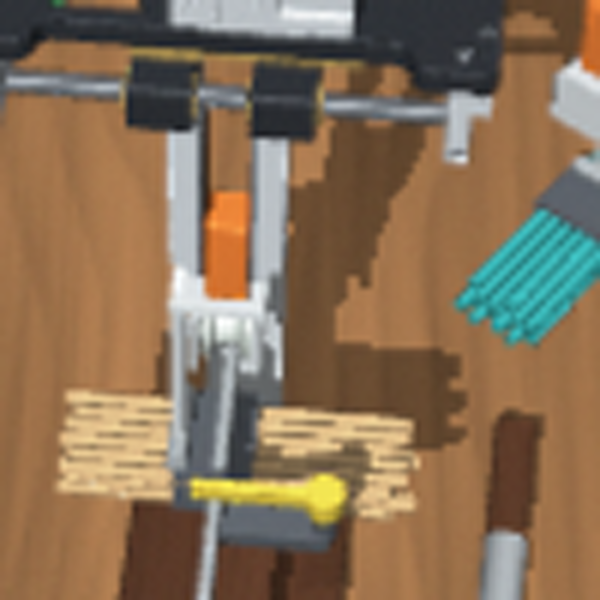

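servo_tool(moves=[[[0,0,0,0,0,0.008,1],[0,0,0,0,0,0.016,1],[0,0,0,0,0,0.023,1],[0,0,0,0,0,0.026,1],[0,0,0,0,0,0.028,1],[0,0,0,0,0,0.028,1]]])

```text
time_s: 10.45
ee_pos: [0.5374, 0.0193, 0.1812]
eef_rot: [3.139, -0.001, 1.48]
force: [0.3, -0.3, -2.5]
grip_width: 0.0161
```

```bash
python3 - <<'E'
from mv import *
where()
E
```

```text
stand xy -104.76803232018058 -1.5351738854428327 z 181.22974487138433 groove above est bar 6.114073909591705 rot [ 3.1394e+00 -1.2000e-03  1.4803e+00] F [ 0.26 -0.33 -2.45]
```

servo_tool(moves=[[[0,0,0,0,0,0.002,1],[0,0,0,0,0,0.004,1],[0,0,0,0,0,0.006,1],[0,0,0,0,0,0.006,1]]])

```text
time_s: 10.78
ee_pos: [0.5373, 0.0193, 0.1781]
eef_rot: [3.14, -0.001, 1.48]
force: [-0.2, -0.1, -2.6]
grip_width: 0.016
```

servo_tool(moves=[[[0,0,0,0,0,0.001,1],[0,0,0,0,0,0.002,1],[0,0,0,0,0,0.003,1],[0,0,0,0,0,0.003,1]]])

```text
time_s: 11.12
ee_pos: [0.5373, 0.0193, 0.1765]
eef_rot: [3.14, -0.001, 1.48]
force: [-0.3, 0.1, -1.3]
grip_width: 0.0157
```

servo_tool(moves=[[[0,0,0,0,0,0.001,1],[0,0,0,0,0,0.002,1],[0,0,0,0,0,0.002,1]]])

```text
time_s: 11.37
ee_pos: [0.5372, 0.0193, 0.1753]
eef_rot: [3.14, -0.001, 1.48]
force: [0.8, 0.0, -2.6]
grip_width: 0.0161
```

servo_tool(moves=[[[0,0,0,0,0,0.001,1],[0,0,0,0,0,0.002,1],[0,0,0,0,0,0.002,1]]])

```text
time_s: 11.62
ee_pos: [0.5372, 0.0193, 0.1742]
eef_rot: [3.14, -0.001, 1.48]
force: [1.3, 0.0, -1.4]
grip_width: 0.0156
```

servo_tool(moves=[[[0,0,0,0,0,0.001,1],[0,0,0,0,0,0.002,1],[0,0,0,0,0,0.002,1]]])

```text
time_s: 11.87
ee_pos: [0.5372, 0.0193, 0.1731]
eef_rot: [3.14, -0.001, 1.48]
force: [-0.1, -0.2, -3.0]
grip_width: 0.0158
```

```bash
python3 - <<'E'
from mv import *
where();print(get_obs()["moment"])
c=camera("side");cv2.imwrite("pics/t2.png",cv2.resize(c["color"][210:310,300:400,::-1],None,fx=6,fy=6,interpolation=cv2.INTER_CUBIC))
c=camera("wrist");cv2.imwrite("pics/t1.png",cv2.resize(c["color"][200:340,240:400,::-1],None,fx=4,fy=4))
E
```

```text
stand xy -104.7794352064195 -1.3484514733139736 z 173.1163263509592 groove above est bar -2.000947172465406 rot [ 3.1401e+00 -1.1000e-03  1.4803e+00] F [-0.1  -0.19 -2.99]
[-0.05151314 -0.08313932  0.00233231]
```

View pics/t2.png

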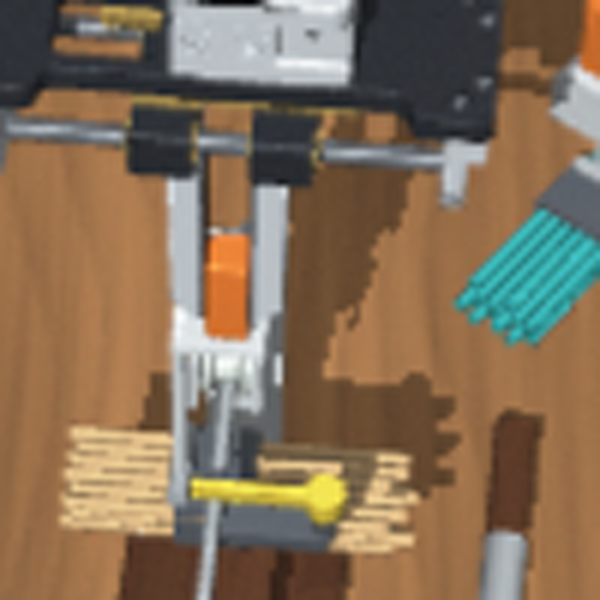

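View pics/t1.png

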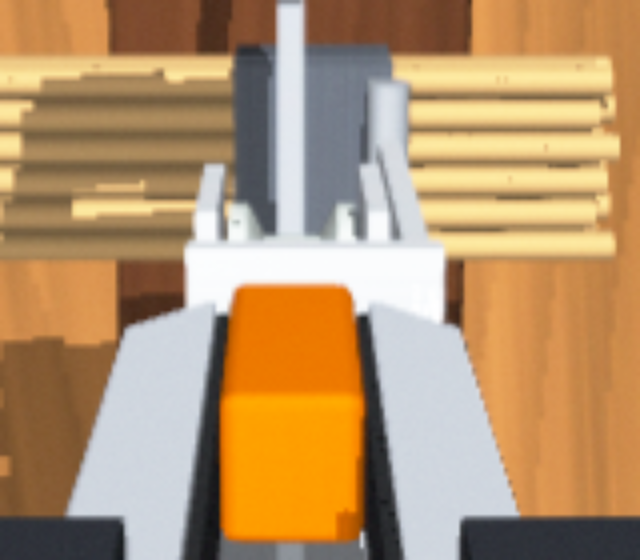

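servo_tool(moves=[[[0,0,0,0,0,0.001,1],[0,0,0,0,0,0.002,1],[0,0,0,0,0,0.003,1],[0,0,0,0,0,0.003,1]]])

```text
time_s: 12.3
ee_pos: [0.5373, 0.0194, 0.1721]
eef_rot: [3.139, -0.001, 1.48]
force: [-0.1, 0.1, 3.0]
grip_width: 0.016
```

servo_tool(moves=[[[0,0,0,0,0,0.001,1],[0,0,0,0,0,0.002,1],[0,0,0,0,0,0.002,1]]])

```text
time_s: 12.55
ee_pos: [0.5375, 0.0195, 0.1719]
eef_rot: [3.138, -0.002, 1.48]
force: [-2.4, 1.8, 7.9]
grip_width: 0.0159
```

Contact came at ee_z ≈ 0.1721, so the bar sits about 10 mm below nominal. Next I roll downhill along the 8° slope with a light preload.

servo_tool(moves=[[[0,0,0,0.006,0,0.002,1],[0,0,0,0.014,0,0.003,1],[0,0,0,0.022,0,0.004,1],[0,0,0,0.03,0,0.005,1],[0,0,0,0.038,0,0.0065,1],[0,0,0,0.044,0,0.0075,1]]])

```text
time_s: 13.05
ee_pos: [0.5395, 0.0417, 0.1688]
eef_rot: [3.138, -0.002, 1.48]
force: [-3.4, -0.1, 7.0]
grip_width: 0.0158
```

```bash
python3 - <<'E'
from mv import *
where();print(get_obs()["moment"])
E
```

```text
stand xy -82.26397837704168 -1.6926671402282762 z 168.8269243715704 groove above est bar -3.1260268490534706 rot [ 3.1379e+00 -1.6000e-03  1.4805e+00] F [-3.38 -0.12  6.98]
[-0.00884679  0.78716165  0.00094925]
```

servo_tool(moves=[[[0,0,0,0.006,-0.001,0.0015,1],[0,0,0,0.013,-0.002,0.0025,1],[0,0,0,0.02,-0.002,0.0035,1],[0,0,0,0.027,-0.002,0.0045,1],[0,0,0,0.034,-0.002,0.0055,1],[0,0,0,0.04,-0.002,0.0065,1]]])

```text
time_s: 13.55
ee_pos: [0.5409, 0.0614, 0.1661]
eef_rot: [3.136, -0.001, 1.48]
force: [1.4, -4.9, 8.2]
grip_width: 0.0152
```

```bash
python3 - <<'E'
from mv import *
where();print(get_obs()["moment"])
c=camera("wrist");cv2.imwrite("pics/u1.png",cv2.resize(c["color"][120:340,210:430,::-1],None,fx=2.7,fy=2.7))
E
```

```text
stand xy -62.52465329004001 -1.2383602323976524 z 166.07267066333918 groove above est bar -3.106115809557469 rot [ 3.1365e+00 -5.0000e-04  1.4805e+00] F [ 1.42 -4.92  8.19]
[-1.17655562 -0.37181764  0.08352156]
```

View pics/u1.png

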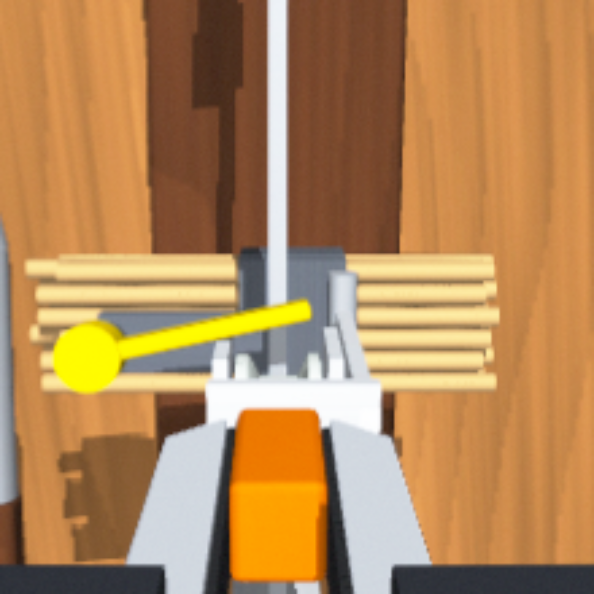

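servo_tool(moves=[[[0,0,0,0.007,0,0.0017,1],[0,0,0,0.014,0,0.0026,1],[0,0,0,0.021,0,0.0036,1],[0,0,0,0.028,0,0.0046,1],[0,0,0,0.035,0,0.0056,1],[0,0,0,0.042,0,0.0066,1]]])

```text
time_s: 14.1
ee_pos: [0.5429, 0.0821, 0.1631]
eef_rot: [3.136, 0.001, 1.48]
force: [-0.8, -6.2, 8.2]
grip_width: 0.0158
```

```bash
python3 - <<'E'
from mv import *
where();print(get_obs()["moment"])
E
```

```text
stand xy -41.76116260447398 -1.438609560743011 z 163.13687967252372 groove above est bar -3.123805819423481 rot [3.1359e+00 1.0000e-03 1.4804e+00] F [-0.84 -6.19  8.24]
[-1.42399466  0.12357847  0.05900587]
```

servo_tool(moves=[[[0,0,0,0.007,0,0.0013,1],[0,0,0,0.014,0,0.0022,1],[0,0,0,0.021,0,0.0032,1],[0,0,0,0.028,0,0.0042,1],[0,0,0,0.035,0,0.0052,1],[0,0,0,0.042,0,0.0062,1]]])

```text
time_s: 14.6
ee_pos: [0.5449, 0.1029, 0.1603]
eef_rot: [3.136, 0.002, 1.48]
force: [0.3, -2.2, 5.9]
grip_width: 0.0159
```

```bash
python3 - <<'E'
from mv import *
where();print(get_obs()["moment"])
c=camera("wrist");cv2.imwrite("pics/v1.png",cv2.resize(c["color"][120:340,210:430,::-1],None,fx=2.7,fy=2.7))
E
```

```text
stand xy -20.853477905732344 -1.5673578414889797 z 160.25733857750046 groove above est bar -3.064980906885589 rot [3.1356e+00 1.6000e-03 1.4802e+00] F [ 0.28 -2.23  5.92]
[-0.58981053 -0.07155891 -0.04857647]
```

View pics/v1.png

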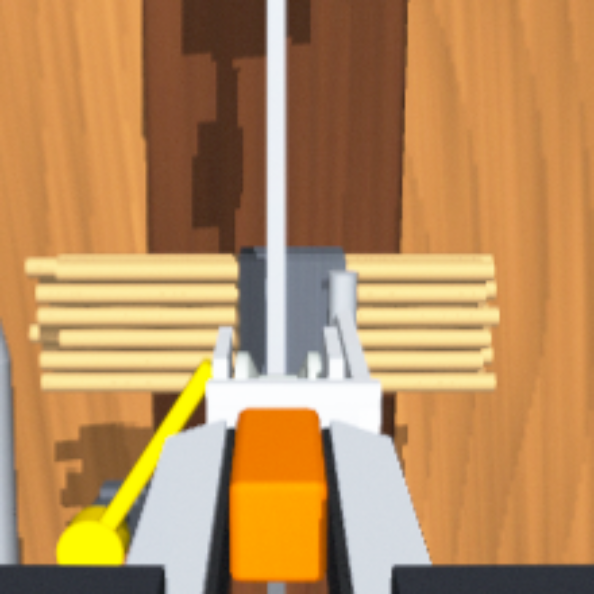

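servo_tool(moves=[[[0,0,0,0.007,-0.001,0.0016,1],[0,0,0,0.014,-0.002,0.0026,1],[0,0,0,0.021,-0.002,0.0036,1],[0,0,0,0.028,-0.002,0.0046,1],[0,0,0,0.035,-0.002,0.0056,1],[0,0,0,0.042,-0.002,0.0066,1]]])

```text
time_s: 15.15
ee_pos: [0.5466, 0.1245, 0.1572]
eef_rot: [3.134, 0.002, 1.48]
force: [4.5, -2.4, 6.0]
grip_width: 0.0158
```

```bash
python3 - <<'E'
from mv import *
where();print(get_obs()["moment"])
E
```

```text
stand xy 0.8082915458595481 -1.24005313445121 z 157.18654135319676 groove above est bar -3.0914330524625666 rot [3.1338e+00 1.6000e-03 1.4804e+00] F [ 4.52 -2.43  6.03]
[-0.76234393 -1.03189703  0.06895634]
```

servo_tool(moves=[[[0,0,0,0.007,0,0.0016,1],[0,0,0,0.013,0,0.0026,1],[0,0,0,0.019,0,0.0034,1],[0,0,0,0.025,0,0.0042,1],[0,0,0,0.031,0,0.005,1],[0,0,0,0.037,0,0.0058,1]]])

```text
time_s: 15.65
ee_pos: [0.5484, 0.1434, 0.1545]
eef_rot: [3.134, 0.001, 1.48]
force: [1.4, -1.0, 5.8]
grip_width: 0.0155
```

```bash
python3 - <<'E'
from mv import *
where();print(get_obs()["moment"])
c=camera("wrist");cv2.imwrite("pics/x1.png",cv2.resize(c["color"][120:340,210:430,::-1],None,fx=2.7,fy=2.7))
c=camera("side");cv2.imwrite("pics/x2.png",cv2.resize(c["color"][230:400,270:410,::-1],None,fx=3.5,fy=3.5,interpolation=cv2.INTER_CUBIC))
E
```

```text
stand xy 19.765555202883615 -1.3153017602221948 z 154.4589923212078 groove above est bar -3.154728250093358 rot [3.1335e+00 1.2000e-03 1.4805e+00] F [ 1.39 -0.98  5.79]
[-0.00058938 -0.36122492  0.08452328]
```

View pics/x1.png

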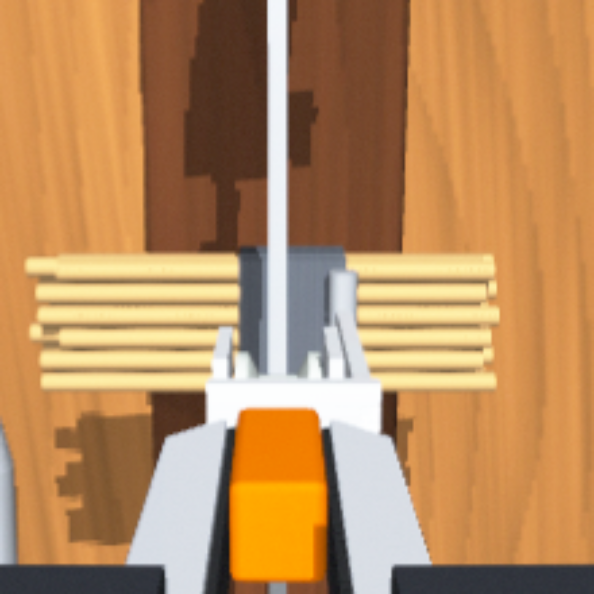

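View pics/x2.png

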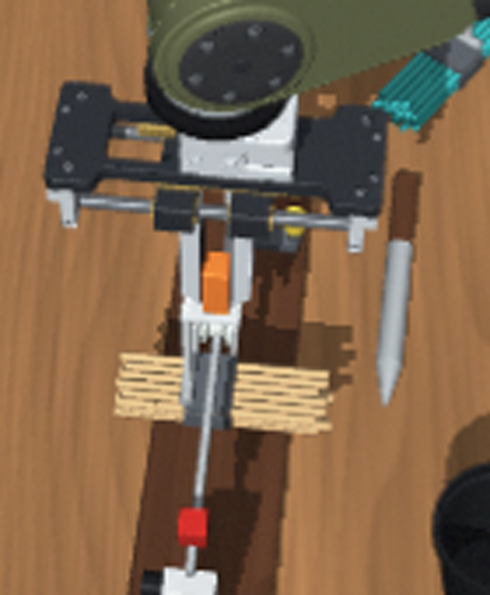

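servo_tool(moves=[[[0,0,0,0.005,0,0.0008,1],[0,0,0,0.011,0,0.0016,1],[0,0,0,0.017,0,0.0024,1],[0,0,0,0.02,0,0.0026,1],[0,0,0,0.02,0,0.0026,1],[0,0,0,0.02,0,0.0026,1]]])

```text
time_s: 16.25
ee_pos: [0.5493, 0.1539, 0.1531]
eef_rot: [3.133, 0.001, 1.481]
force: [0.9, 1.2, 5.5]
grip_width: 0.0158
```

```bash
python3 - <<'E'
from mv import *
where();print(get_obs()["moment"])
c=camera("scene");cv2.imwrite("pics/x3.png",cv2.resize(c["color"][100:270,280:420,::-1],None,fx=3.5,fy=3.5,interpolation=cv2.INTER_CUBIC))
E
```

```text
stand xy 30.359553430652003 -1.3020284158919668 z 153.06075489824977 groove above est bar -3.064085162120811 rot [3.1335e+00 6.0000e-04 1.4810e+00] F [0.93 1.23 5.53]
[ 0.20822841 -0.49428951  0.01601943]
```

View pics/x3.png

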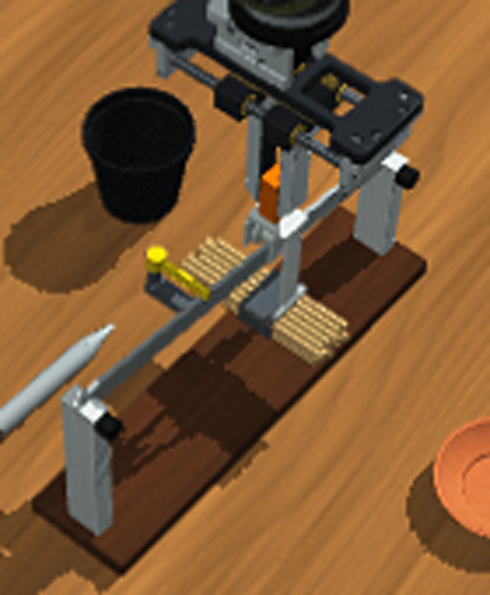

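The gate is shut behind the hanger: the yellow arm lies square across the bar at crop (155,258)–(208,292). I'll ease the preload, then open.

servo_tool(moves=[[[0,0,0,0,0,-0.001,1],[0,0,0,0,0,-0.001,1],[0,0,0,0,0,-0.001,1]]])

```text
time_s: 16.55
ee_pos: [0.5491, 0.1537, 0.1533]
eef_rot: [3.134, 0.001, 1.481]
force: [2.0, 0.3, 0.3]
grip_width: 0.0158
```

servo_tool(moves=[[[0,0,0,0,0,0,0],[0,0,0,0,0,0,0],[0,0,0,0,0,0,0],[0,0,0,0,0,0,0],[0,0,0,0,0,0,0],[0,0,0,0,0,0,0],[0,0,0,0,0,0,0],[0,0,0,0,0,0,0]]])

```text
time_s: 17.22
ee_pos: [0.5491, 0.1536, 0.1533]
eef_rot: [3.134, 0.001, 1.481]
force: [0.0, -0.4, 0.3]
grip_width: 0.0658
```

```bash
python3 - <<'E'
from mv import *
where()
c=camera("scene");cv2.imwrite("pics/y3.png",cv2.resize(c["color"][100:270,280:420,::-1],None,fx=3.5,fy=3.5,interpolation=cv2.INTER_CUBIC))
c=camera("wrist");cv2.imwrite("pics/y1.png",c["color"][:,:,::-1])
E
```

```text
stand xy 30.063084597911605 -1.1124068866755614 z 153.27839142969603 groove above est bar -2.8881143604278794 rot [3.1342e+00 1.0000e-03 1.4808e+00] F [ 0.   -0.41  0.35]
```

View pics/y3.png

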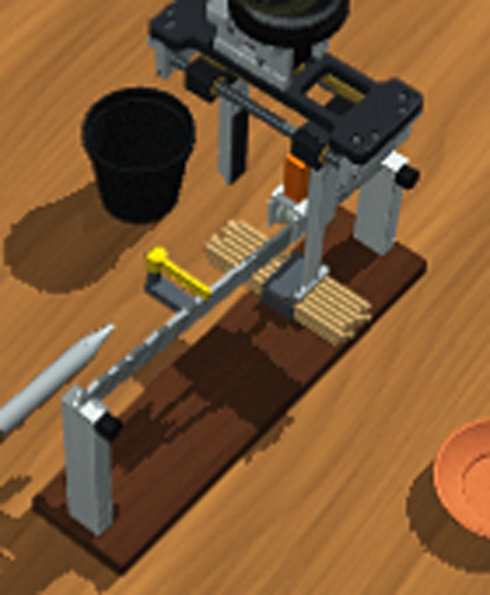

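View pics/y1.png

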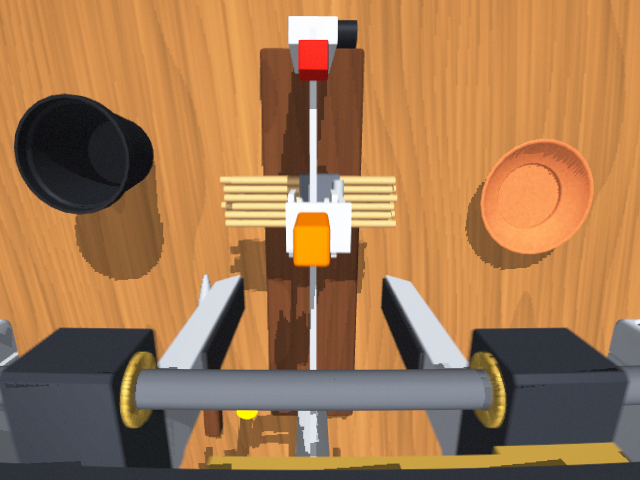

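The hanger is free and rolling between the jaws, with its block at wrist (313,240). I'll hold still while it rolls.

servo_tool(moves=[[[0,0,0,0,0,0,0],[0,0,0,0,0,0,0],[0,0,0,0,0,0,0],[0,0,0,0,0,0,0],[0,0,0,0,0,0,0],[0,0,0,0,0,0,0],[0,0,0,0,0,0,0],[0,0,0,0,0,0,0],[0,0,0,0,0,0,0],[0,0,0,0,0,0,0]]])

```text
time_s: 18.15
ee_pos: [0.5491, 0.1537, 0.1533]
eef_rot: [3.134, 0.001, 1.481]
force: [-0.8, 0.3, -0.9]
grip_width: 0.0941
```

```bash
python3 - <<'E'
from mv import *
where()
c=camera("wrist");cv2.imwrite("pics/z1.png",c["color"][:,:,::-1])
E
```

```text
stand xy 30.07414474288276 -1.1187608819024109 z 153.27933767734504 groove above est bar -2.885613720004648 rot [3.1342e+00 9.0000e-04 1.4807e+00] F [-0.83  0.27 -0.92]
```

View pics/z1.png

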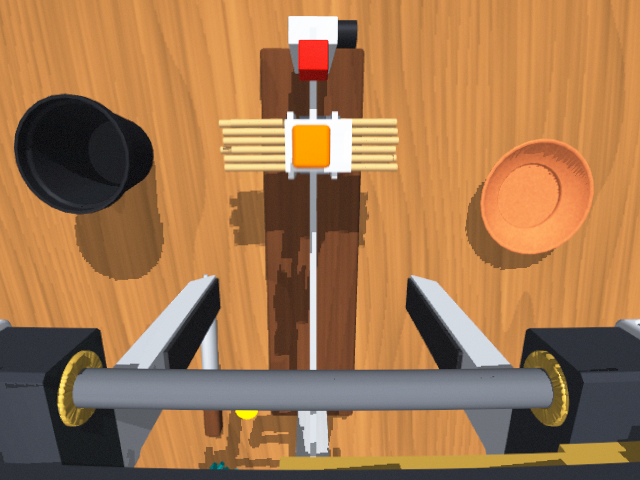

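servo_tool(moves=[[[0,0,0,0,0,-0.01,0],[0,0,0,0,0,-0.04,0],[0,0,0,0,0,-0.08,0],[0,0,0,0,0,-0.13,0],[0,0,0,0,0,-0.18,0],[0,0,0,0,0,-0.23,0],[0,0,0,0,0,-0.26,0],[0,0,0,0,0,-0.28,0],[0,0,0,0,0,-0.28,0],[0,0,0,0,0,-0.28,0],[0,0,0,0,0,-0.28,0],[0,0,0,0,0,-0.28,0]]])

```text
time_s: 19.2
ee_pos: [0.5478, 0.1538, 0.292]
eef_rot: [3.136, 0.002, 1.481]
force: [0.1, -0.1, 0.0]
grip_width: 0.0942
```

```bash
python3 - <<'E'
from mv import *
where()
c=camera("wrist");cv2.imwrite("pics/za.png",c["color"][:,:,::-1])
c=camera("side");cv2.imwrite("pics/zb.png",cv2.resize(c["color"][250:430,270:450,::-1],None,fx=3.3,fy=3.3,interpolation=cv2.INTER_CUBIC))
E
```

```text
stand xy 30.07580281748731 0.2099980757768946 z 291.97980749114174 groove above est bar 135.81508911959693 rot [3.1361e+00 1.6000e-03 1.4807e+00] F [ 0.1  -0.07  0.01]
```

View pics/za.png

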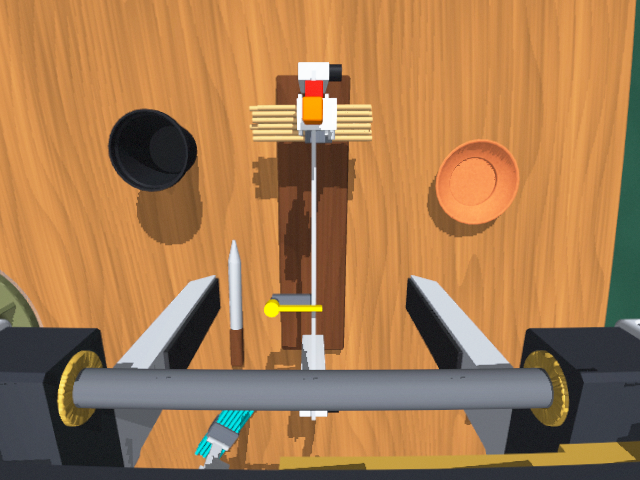

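View pics/zb.png

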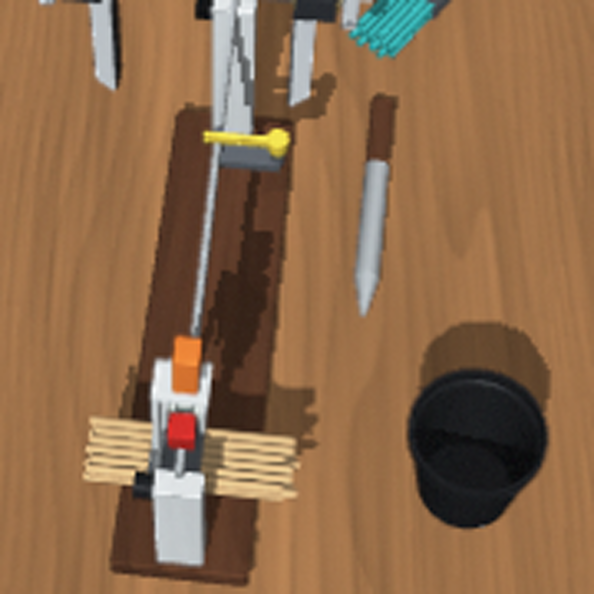

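The hanger is at the red stop (side crop (180,430)) and the gate is shut. I'll wait and check that it's at rest.

servo_tool(moves=[[[0,0,0,0,0,0,0],[0,0,0,0,0,0,0],[0,0,0,0,0,0,0],[0,0,0,0,0,0,0],[0,0,0,0,0,0,0],[0,0,0,0,0,0,0],[0,0,0,0,0,0,0],[0,0,0,0,0,0,0],[0,0,0,0,0,0,0],[0,0,0,0,0,0,0],[0,0,0,0,0,0,0],[0,0,0,0,0,0,0]]])

```text
time_s: 20.3
ee_pos: [0.5479, 0.1538, 0.2925]
eef_rot: [3.135, 0.001, 1.481]
force: [-0.7, 0.3, 0.4]
grip_width: 0.0939
```

servo_tool(moves=[[[0,0,0,0,0,0,0],[0,0,0,0,0,0,0],[0,0,0,0,0,0,0],[0,0,0,0,0,0,0],[0,0,0,0,0,0,0],[0,0,0,0,0,0,0],[0,0,0,0,0,0,0],[0,0,0,0,0,0,0],[0,0,0,0,0,0,0],[0,0,0,0,0,0,0],[0,0,0,0,0,0,0],[0,0,0,0,0,0,0]]])

```text
time_s: 21.3
ee_pos: [0.5479, 0.1538, 0.2924]
eef_rot: [3.135, 0.001, 1.481]
force: [0.4, 0.6, -1.0]
grip_width: 0.0941
```

```bash
python3 - <<'E'
from mv import *
a=None
def box(im):
    im=im.astype(int);m=(im[...,0]>190)&(im[...,1]>60)&(im[...,1]<160)&(im[...,2]<50);m[200:]=0
    y,x=np.nonzero(m);return x.mean().round(2),y.mean().round(2),len(x)
for i in range(10): print(box(camera("wrist")["color"]),end=" ")
S=camera("scene");cv2.imwrite("pics/end1.png",S["color"][:,:,::-1])
D=camera("side");cv2.imwrite("pics/end2.png",cv2.resize(D["color"][250:430,270:450,::-1],None,fx=3.3,fy=3.3,interpolation=cv2.INTER_CUBIC))
print(proj(D,[st(.125,0,.165-.0106-.0176+.05)]),proj(S,[st(.125,0,.165-.0106-.0176+.05)]))
E
```

```text
(np.float64(312.95), np.float64(116.84), 141) (np.float64(313.34), np.float64(115.75), 122) (np.float64(313.22), np.float64(111.03), 141) (np.float64(313.05), np.float64(110.98), 121) (np.float64(313.65), np.float64(109.3), 135) (np.float64(313.12), np.float64(109.95), 130) (np.float64(312.57), np.float64(110.73), 132) (np.float64(312.99), np.float64(113.75), 136) (np.float64(313.11), np.float64(116.64), 130) (np.float64(313.19), np.float64(117.07), 147) [[325.91638439 358.5183915 ]] [[381.71378961 136.93266566]]
```

View pics/end1.png

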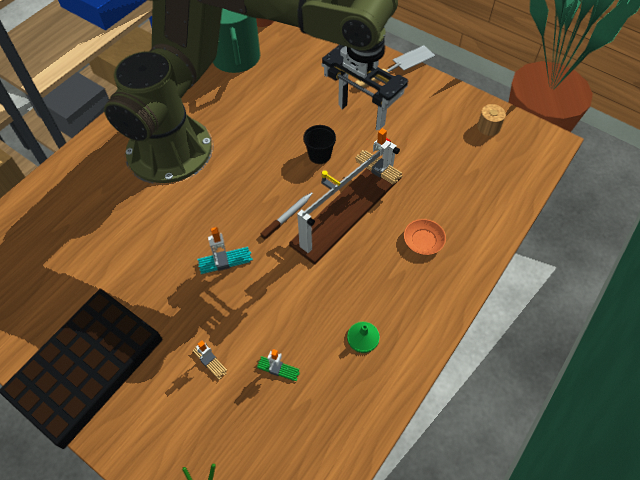

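View pics/end2.png

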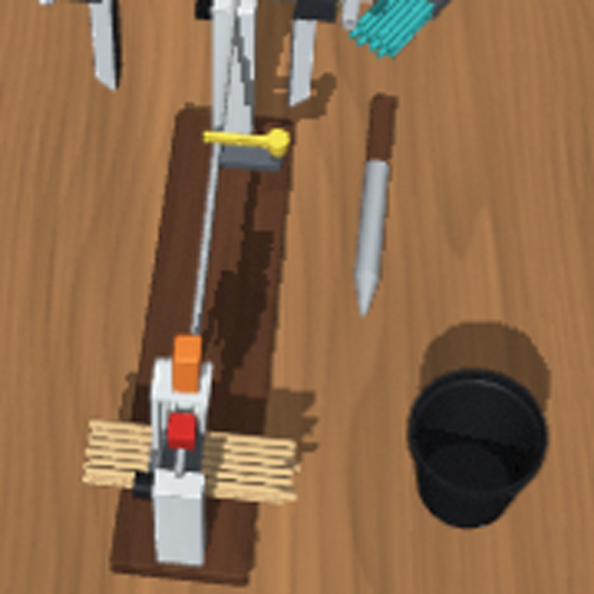

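It's still swinging a little (about ±4 px, period about 0.45 s). There's plenty of time left, so I'll let it settle.

```bash
cat > sw.py <<'E'
from mv import *
def box(im):
    im=im.astype(int);m=(im[...,0]>190)&(im[...,1]>60)&(im[...,1]<160)&(im[...,2]<50);m[200:]=0
    y,x=np.nonzero(m);return float(y.mean().round(1))
import sys
v=[box(camera("wrist")["color"]) for i in range(int(sys.argv[1]))]
k=12
print(get_obs()["time_s"],[(min(v[i:i+k]),max(v[i:i+k])) for i in range(0,len(v),k)])
E
python3 sw.py 120
```

```text
27.9 [(111.1, 116.9), (110.7, 116.4), (113.4, 115.8), (115.3, 115.9), (115.3, 115.7), (115.2, 115.7), (115.4, 115.8), (115.4, 115.7), (115.3, 115.8), (115.4, 115.8)]
```

```bash
python3 - <<'E'
from mv import *
S=camera("scene")["color"];D=camera("side")["color"];W=camera("wrist")["color"]
a=cv2.imread("pics/scene0.png")[:,:,::-1];b=cv2.imread("pics/side0.png")[:,:,::-1]
d=lambda p,q,r:int((np.abs(p[r[1]:r[3],r[0]:r[2]].astype(int)-q[r[1]:r[3],r[0]:r[2]]).max(2)>40).sum())
print("diff px: saucer",d(S,a,(400,215,450,260)),"funnel",d(S,a,(343,318,385,358)),"pot",d(S,a,(300,122,338,165)),"dibber",d(S,a,(258,190,316,242)),"gate side",d(D,b,(328,285,362,300)),"gate scene",d(S,a,(318,166,345,190)))
im=np.hstack([cv2.resize(S[110:230,310:430,::-1],(400,400),interpolation=cv2.INTER_CUBIC),cv2.resize(D[280:430,270:400,::-1],(347,400),interpolation=cv2.INTER_CUBIC)])
cv2.imwrite("pics/fin.png",im);where()
E
```

```text
diff px: saucer 0 funnel 0 pot 0 dibber 3 gate side 1 gate scene 29
stand xy 30.1276468493197 0.09361194369868078 z 292.4278380767147 groove above est bar 136.27040586540366 rot [3.1355e+00 1.3000e-03 1.4807e+00] F [ 0.74  0.02 -1.21]
```

View pics/fin.png

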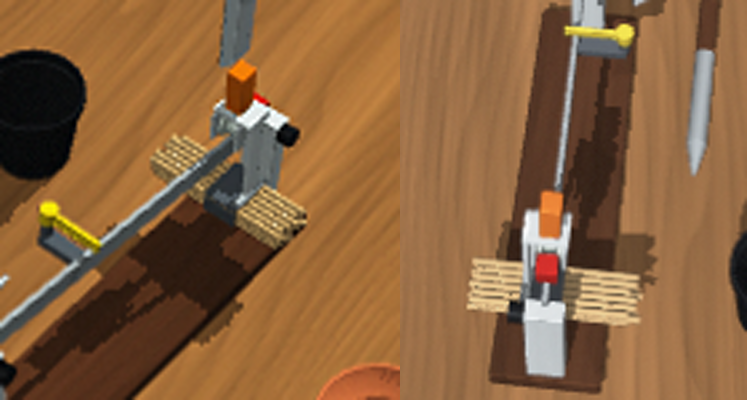

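The hanger hangs still against the red stop, the gate is shut across the bar as at the start, the bystanders haven't moved, and the gripper is clear. I'm handing in.

```bash
python3 -c "
from station import *
print(hand_in())"
```

```text
the job is handed in; nothing more can be done
None
```

The large tan clip of skewers now hangs at rest against the red stop, with the gate sprung shut behind it. I handed the job in at about 28 s of the 72 s allowed.

**What I did:** I gripped the orange block and hooked the clip over the bar from the -y side. I then lowered it until the roller touched, which put the bar about 10 mm below nominal. I rolled it down and through the gate held on the rail, and let go about 30 mm downhill of the rail's middle, with the gate already shut. It rolled to the stop by itself.

**Force:** readings at the end of each move never showed more than about 11 N on the rail. I have no readings between those points.

**Last checks:**
- **At rest:** the clip swung a little after reaching the stop. I waited until its movement in the wrist picture was under 0.5 px.
- **Bystanders:** the pot, saucer and funnel showed no changed pixels against the first pictures; the dibber showed 3.
- **Gate:** it showed 1 changed pixel in the side view and 29 in the scene view. I took the 29 for a shadow, since the arm looks shut in both views.
- **Gripper:** it was open and well clear, with about zero force on the wrist.

**Disagreement:** in the pictures the fingers end about 36 mm short of the reported TCP. I went by the pictures, and the grip confirmed it, closing to 16 mm on the block.

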